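# Pack the plant-sampling kit

## Robot

A 6-joint arm with a two-finger parallel gripper is mounted at the origin on a cart in front of the work surface, level with it; the furniture and walls round the work are solid. World frame = base frame: x ahead of the robot, y to its left, z up, the work surface at z = 0. Lengths are in m, angles in degrees, forces in N, time in s.
With the tool pointing down it reaches from about 0.25 to 0.725 m from the base axis. Payload 9.7 kg.
Tool frame: the origin (TCP) lies at the centre of the arm's flange, where the gripper is bolted on; the fingertips stand 173 mm ahead of it and the grasp point (between the pads) lies bot.grip_depth ahead of it (bot.grip_depth is the distance from the TCP to the grasp point, in m); z points along the fingers, y is the direction in which the jaws open and shut (so a half turn about z gives the same grasp; the last joint's range is limited). The gripper opens to 85 mm and grips with 20 to 120 N. Pads are 22 mm wide; open, the fingers measure 114 mm over their backs; the gripper's body (76 mm by 85 mm) begins 54 mm behind the grasp point. The pads swing forward as they close: fully open they stand 13 mm farther back than shut.
Start: joints at [67.953, 4.979, 10.078, 95.1, 0, 90], TCP at [0.206, 0.51, 0.405] pointing down, gripper open.
Joint ranges: [-179.16, 179.16], [-48.56, 103.87], [-65.8, 70.77], [-126.05, 130.52], [-82.76, 87.17], [-180, 180]. Speed limits (degrees/s): [127.2, 127.2, 147.25, 180, 180, 180].

## Interface

Orientations are given as [roll, pitch, yaw] about the fixed x, y, z axes, in that order (R = Rz(yaw) Ry(pitch) Rx(roll)).
In Python, from workcell import status, viewer, bot gives the robot as it stands. The module is installed in compiled form; this text tells all that it offers.
- The arm moves only by the tool move_arm, never from a script. Its argument "commands" is a list of rows, each an object with "claw": the gripper's target within -1 to 1 (fully open at 1, half-way at 0, shut at -1); "travel": the shift along the tool's x, y, z in cm, a list of three; "turn": the turn about the tool's z in degrees. A call has 1 to 5 rows; each row shifts and turns the commanded pose from where the row before left it, along the tool's axes as they then stand; what a row does not reach is not made up. A row lasts 1/12 s, in which the tool goes at most 41.7 mm and 7.16 degrees, less where a joint would pass 70% of its speed; a pose out of reach is approached as far as the arm can. A call is refused whole if a number of a shift passes 4.17 or a number of a turn 7.16, either way. A call with a gripper value outside its range is refused whole. The fingers move at their own pace and stop on an object; "squeeze" is the grip in N (left out, the last holds). Time passes only in rows, so rows that do not move let the fingers close. It gives the time, the measured TCP pose, the force and the opening at its end, in the units of the state.
- status.get_obs(): the state, without advancing time (a new reading comes with each control period).
- viewer.camera(name): name is "side" or "top"; returns the picture (384x512x3 uint8, blue, green, red); there is no depth.
- viewer.camera_params(name): a dict with "camera_matrix" (3x3 intrinsics, pixels), "D" ([k1, k2, p1, p2, k3] as OpenCV has them; the pictures are not rectified), "xyz" and "rotation" of the camera in the world. Camera axes: x right, y up, looking along -z (the intrinsics and any distortion apply to the point x, -y, -z); pixel columns grow to the right and rows downward; lengths in m; the calibration is good to about 2 mm. A picture is of the moment at which its call begins. camera_params takes no time and is no camera call.
- bot.job_done(): hands the job in, once; it reports no verdict.
The state is a dict: "time": time; "q": joint angles; "qd": joint speeds; "joint_efforts": joint torques, N m; "ee_pos": TCP position; "tcp_rot": TCP orientation; "wrist_force": force on the tool from outside, world axes, zero at the start; "torque": the same for the moment, N m; "opening": finger opening in m.
Only numpy, scipy, OpenCV 4.12 (cv2) and the standard library are available. Lean on these libraries where they do the work, as an engineer would, in place of code of your own. Each camera call takes 0.05 s, during which the arm holds its last target.

## Task

Pack the sampling kit into the plywood caddy: stand the wide yellow tub in the large round recess and the slim vial in the small round recess, and lay the matchbox flat and lengthwise in the shorter, broader rectangular recess and the loupe flat and lengthwise in the longer, narrower one, each fully down on the floor of its recess. The fat black canister and the small eraser do not belong to the kit: leave them standing and lying where they are.

Things in the scene. Friction and masses are not known exactly. Their poses are not given: they have to be found in the camera images.
- tub: Low, wide yellow-orange lidded tub, round, 66 mm in diameter, 41 mm high, standing upright, loose. Origin: centre of its underside; z up.
- vial: Slim specimen vial with a pale screw cap, round, body 23 mm in diameter, cap 20 mm, 62 mm high (cap from 46 mm up), standing upright, loose. Origin: centre of its underside; z up.
- matchbox: Dark red matchbox, 36 (x) x 53 (y) x 15 mm high, lying flat, loose. Origin: centre of its underside; y along its length, z up.
- loupe: Folded pocket loupe, an oblong dark brown case with a pale round end, 31 (x) x 68 (y) x 16 mm high, lying flat, loose; its sides can be gripped across x at the origin. Origin: centre of its underside; y along its length, z up.
- canister: LOOK-ALIKE that stays: black film canister with a grey lid, 34 mm in diameter, 50 mm high, fatter and shorter than the vial, standing upright, loose. Origin: centre of its underside; z up.
- eraser: LOOK-ALIKE that stays: small block eraser, white in a blue sleeve, 22 (x) x 42 (y) x 13 mm high, smaller than the matchbox, lying flat, loose. Origin: centre of its underside; y along its length, z up.
- insert_large_round: Large round recess, 84 mm in diameter, at the middle of its insert, 5 mm deep, dark floor, in a fixed grey insert 98 x 98 x 11 mm. Four such lie 2 x 2 (pitch 102 mm, any order) in a fixed plywood caddy, 218 mm square, rim 18 mm above the table. Origin: under the insert's middle, 5 mm above the table; recess floor 6 mm above it; z up.
- insert_small_round: Small round recess, 41 mm in diameter, at the middle of its insert, 5 mm deep, dark floor, in a fixed grey insert 98 x 98 x 11 mm. Four such lie 2 x 2 (pitch 102 mm, any order) in a fixed plywood caddy, 218 mm square, rim 18 mm above the table. Origin: under the insert's middle, 5 mm above the table; recess floor 6 mm above it; z up.
- insert_broad_rect: Shorter, broader rectangular recess, 51 (x) x 71 (y) mm, at the middle of its insert, its length along y, 5 mm deep, dark floor, in a fixed grey insert 98 x 98 x 11 mm. Four such lie 2 x 2 (pitch 102 mm, any order) in a fixed plywood caddy, 218 mm square, rim 18 mm above the table. Origin: under the insert's middle, 5 mm above the table; recess floor 6 mm above it; z up.
- insert_long_rect: Longer, narrower rectangular recess, 47 (x) x 86 (y) mm, at the middle of its insert, its length along y, 5 mm deep, dark floor, in a fixed grey insert 98 x 98 x 11 mm. Four such lie 2 x 2 (pitch 102 mm, any order) in a fixed plywood caddy, 218 mm square, rim 18 mm above the table. Origin: under the insert's middle, 5 mm above the table; recess floor 6 mm above it; z up.
There are look-alikes about, which are no part of the job. Of the things shaped like the loupe, the brown one is meant.

How it is judged:
By the outcome, as a careful person would: the job done as asked, in the order asked, and still so for the second after the job is handed in, with the robot touching nothing.
It also fails if it takes over 104 s, if anything falls off the work surface, if the arm or the gripper's body presses on something with over 40 N, if the wrist force passes 120 N, or if a joint passes its speed limit or range.

## Working session

There is one attempt and no reset: what is moved stays moved. The work goes in short steps, Python scripts to look and compute and a tool call to move; the robot and the scene stay as the last step left them, time stands still between calls to the robot, and variables do not carry over. Pictures are saved under pics/ and viewed, and the job is handed in when it is done.

Besides the shell and the picture viewer there is one more tool, called after "Emit:" as name(argument=value, ...), one argument or row to a line, values as JSON. move_arm: Moves the arm, as the interface text tells. Its arguments: {"type":"object","properties":{"commands":{"type":"array"},"squeeze":{"type":"number"}},"required":["commands"]}

```bash
mkdir -p pics
python3 - <<'E'
from workcell import status, viewer, bot
import cv2, json
for n in ("top","side"):
    im=viewer.camera(n); cv2.imwrite(f"pics/{n}0.png",im)
    cv2.imwrite(f"pics/{n}0b.png",cv2.resize(im,(800,600),interpolation=cv2.INTER_CUBIC))
    p=viewer.camera_params(n); print(n,p)
print(bot.grip_depth); print(status.get_obs())
E
```

```text
top {'camera_matrix': array([[414.6951307 ,   0.        , 254.95249724],
       [  0.        , 414.6951307 , 191.02404587],
       [  0.        ,   0.        ,   1.        ]]), 'D': array([0.00107232, 0.        , 0.        , 0.        , 0.        ]), 'xyz': array([0.45988951, 0.08406593, 1.03447645]), 'rotation': array([  6.50791461,  -0.41081389, -89.05564894])}
side {'camera_matrix': array([[468.97757902,   0.        , 255.14463376],
       [  0.        , 468.97757902, 203.62462424],
       [  0.        ,   0.        ,   1.        ]]), 'D': array([0.01075816, 0.        , 0.        , 0.        , 0.        ]), 'xyz': array([ 0.26810291, -0.99683735,  0.59417717]), 'rotation': array([ 63.38961133,  -0.1755604 , -17.09133884])}
0.1547
{'time': 0.1, 'q': array([6.79531545e+01, 5.00869511e+00, 1.00371182e+01, 9.50997853e+01,
       1.50080875e-04, 9.00029896e+01]), 'qd': array([ 0.0504524 , -0.10117227,  0.08541136,  0.02166663, -0.02767795,
       -0.05407338]), 'joint_efforts': array([ 6.32262836e-04, -5.21562839e+01,  4.65655124e+01,  1.59118522e-02,
        6.64218828e-05, -4.86679915e-05]), 'ee_pos': array([0.2064495 , 0.50978081, 0.40402987]), 'tcp_rot': array([-1.79928638e+02, -1.46357166e-04,  1.57950165e+02]), 'wrist_force': array([-0.11465542, -0.03328301,  0.48838343]), 'torque': array([-0.01687171, -0.01152655, -0.00481193]), 'opening': 0.08531377341168428}
```

View pics/top0b.png

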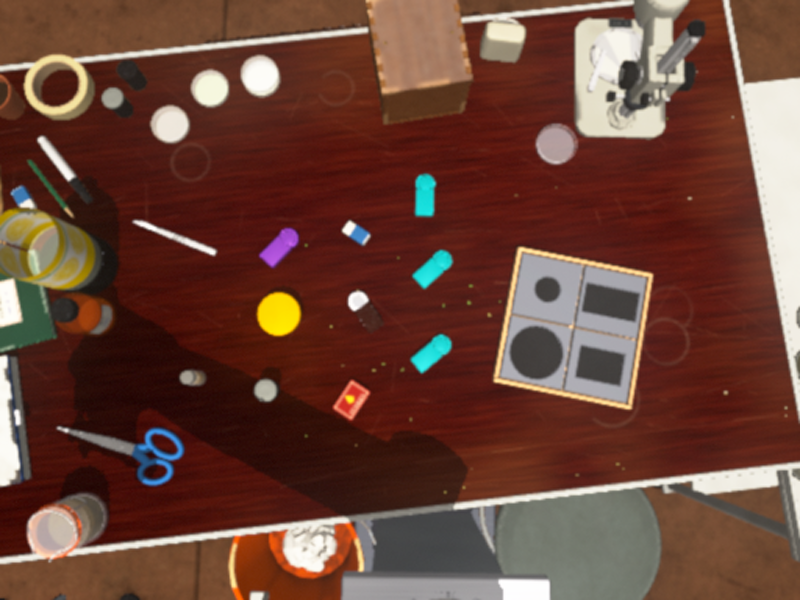

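View pics/side0b.png

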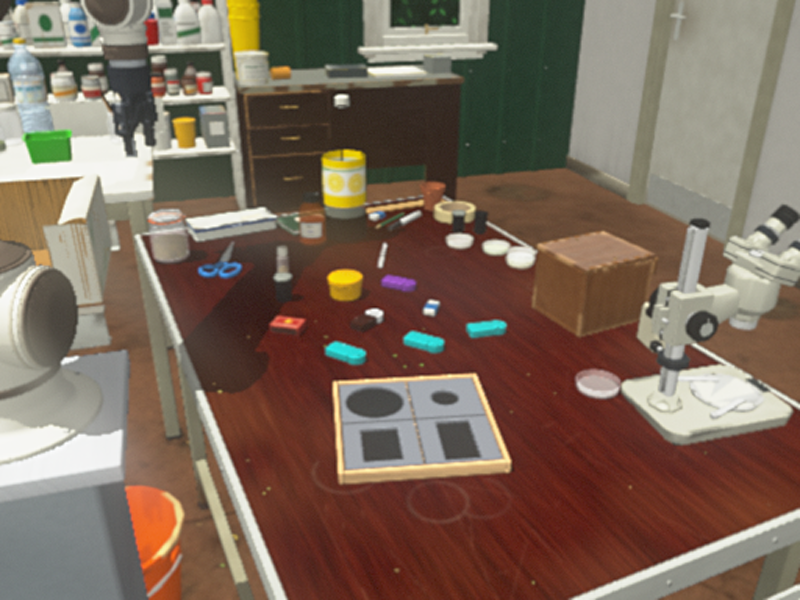

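```bash
cat > h.py <<'E'
import numpy as np, cv2
from scipy.spatial.transform import Rotation as R
from workcell import status, viewer, bot
P={n:viewer.camera_params(n) for n in("top","side")}
def ray(n,px):
    p=P[n]; u=cv2.undistortPoints(np.array(px,float).reshape(-1,1,2),p["camera_matrix"],p["D"]).reshape(-1,2)
    d=np.c_[u[:,0],-u[:,1],-np.ones(len(u))]
    return p["xyz"], d@R.from_euler("xyz",p["rotation"],degrees=True).as_matrix().T
def onz(n,px,z):
    o,d=ray(n,px); return o+d*((z-o[2])/d[:,2])[:,None]
def proj(n,X):
    p=P[n]; M=R.from_euler("xyz",p["rotation"],degrees=True).as_matrix()
    c=(np.array(X,float).reshape(-1,3)-p["xyz"])@M; c=c*[1,-1,-1]
    return cv2.projectPoints(c,np.zeros(3),np.zeros(3),p["camera_matrix"],p["D"])[0].reshape(-1,2)
def crop(im,x0,y0,x1,y1,s,name):
    cv2.imwrite(name,cv2.resize(im[y0:y1,x0:x1],None,fx=s,fy=s,interpolation=cv2.INTER_CUBIC))
E
python3 - <<'E'
from h import *
t=cv2.imread("pics/top0.png"); s=cv2.imread("pics/side0.png")
crop(t,110,130,270,270,5,"pics/c1.png")
crop(t,310,150,425,265,5,"pics/c2.png")
crop(s,160,150,330,250,4.7,"pics/c3.png")
E
```

```text
(no output)
```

View pics/c1.png

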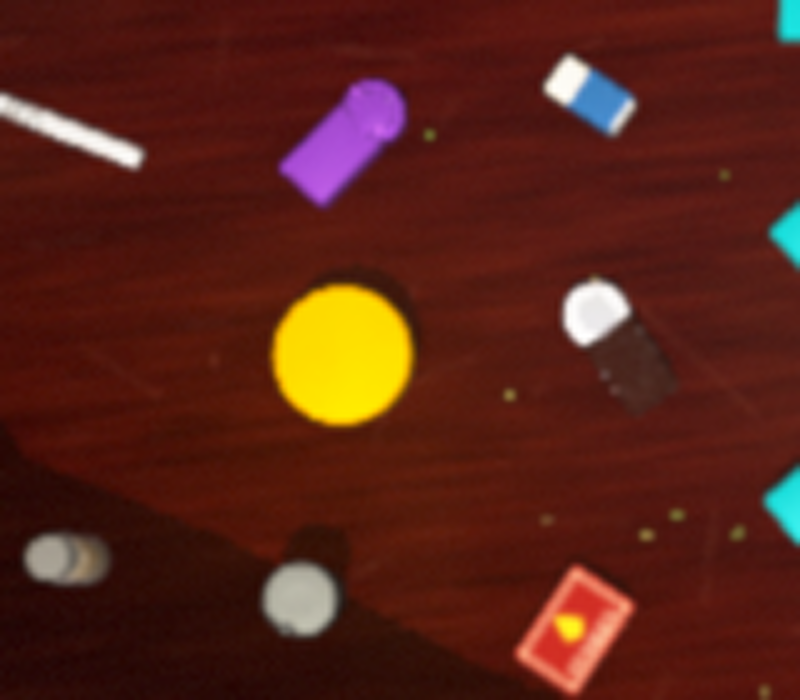

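View pics/c2.png

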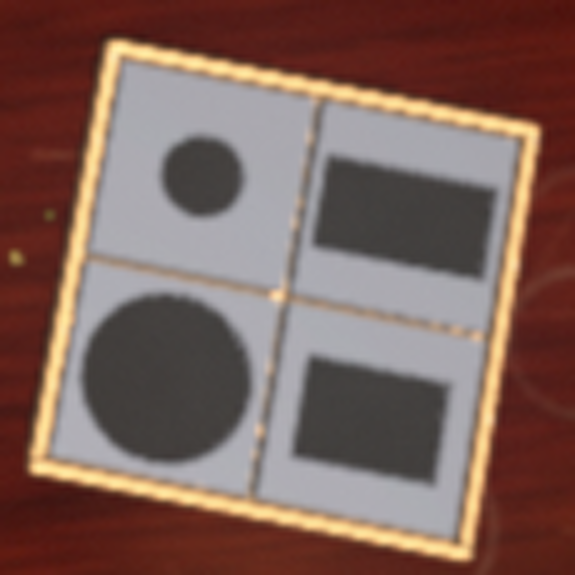

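View pics/c3.png

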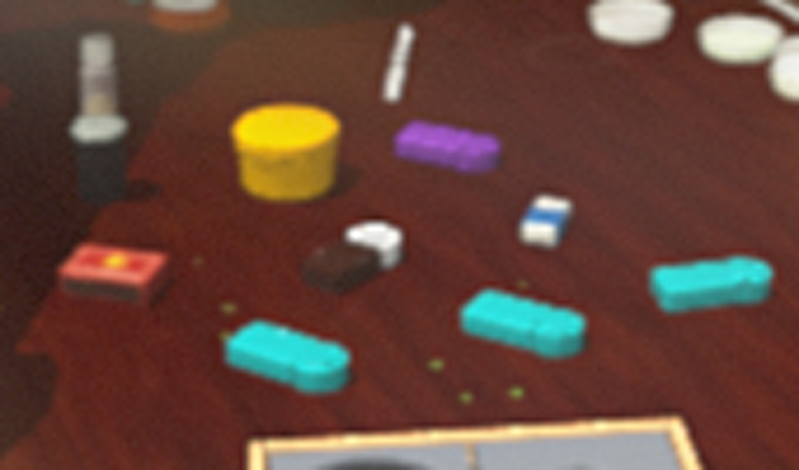

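```bash
cat > meas.py <<'E'
from h import *
t=cv2.imread("pics/top0.png"); hsv=cv2.cvtColor(t,cv2.COLOR_BGR2HSV)
H,S,V=[hsv[...,i].astype(int) for i in range(3)]
def big(mask,box):
    m=np.zeros(mask.shape,np.uint8); x0,y0,x1,y1=box; m[y0:y1,x0:x1]=mask[y0:y1,x0:x1]*255
    cs=cv2.findContours(m,cv2.RETR_EXTERNAL,cv2.CHAIN_APPROX_NONE)[0]
    return max(cs,key=cv2.contourArea)
def rep(name,c,z,rect=True):
    w=onz("top",c.reshape(-1,2),z)[:,:2].astype(np.float32)*1000
    (cx,cy),(a,b),an=cv2.minAreaRect(w)
    bp=cv2.boxPoints(((cx,cy),(a,b),an)); e=[bp[1]-bp[0],bp[2]-bp[1]]; l=max(e,key=np.linalg.norm)
    print(name,"ctr mm",round(cx,1),round(cy,1),"size",round(a,1),round(b,1),"long axis dir",round(np.degrees(np.arctan2(l[1],l[0]))%180,1),"minEnc",[np.round(v,1) for v in cv2.minEnclosingCircle(w)])
rep("tub",big((S>200)&(V>180)&(H>20)&(H<35),(150,180,200,220)),.041)
rep("canlid",big((S<60)&(V>110),(155,235,185,262)),.05)
rep("vialcap",big((S<60)&(V>90),(110,230,123,250)),.062)
rep("matchbox",big((S>120)&(V>130),(205,236,245,270)),.015)
rep("loupe_pale",big((S<80)&(V>130),(215,180,245,205)),.016)
g=t.astype(int)
rep("eraser",big(((S<90)&(V>150))|((H>90)&(H<130)&(V>120)),(215,135,245,160)),.013)
b=t[206:206+12,235:242]; print(hsv[200:212,232:240,:].reshape(-1,8,3)[::3]); print(hsv[215,245:250])
dark=(V<90)&(S<60)
for n,bx in dict(small=(335,170,365,200),large=(322,205,363,246),long=(370,178,412,208),broad=(365,218,405,250)).items():
    rep(n,big(dark,bx),.016)
c=big((S<110)&(V>60)|((H<25)&(V>170)),(312,153,425,265)); rep("caddy",c,.018)
E
python3 meas.py
```

```text
tub ctr mm 547.4 263.2 size 63.6 62.3 long axis dir 46.5 minEnc [array([547.3, 263.1]), np.float64(33.1)]
canlid ctr mm 430.7 277.2 size 30.2 30.8 long axis dir 90.9 minEnc [array([430.7, 277.2]), np.float64(16.8)]
vialcap ctr mm 447.4 393.8 size 21.1 16.2 long axis dir 3.0 minEnc [array([447.3, 391.4]), np.float64(11.9)]
matchbox ctr mm 416.9 149.9 size 37.8 54.7 long axis dir 147.4 minEnc [array([417.4, 150. ]), np.float64(30.8)]
loupe_pale ctr mm 573.2 145.8 size 26.4 31.5 long axis dir 136.3 minEnc [array([571.6, 143.4]), np.float64(16.6)]
eraser ctr mm 682.4 149.5 size 42.9 22.5 long axis dir 56.9 minEnc [array([682.7, 149.3]), np.float64(22.3)]
[[[  6 159  72]
  [  5 156  72]
  [  5 154  71]
  [  6 152  72]
  [  6 147  73]
  [  6 145  72]
  [  6 136  73]
  [  7 134  74]]

 [[  6 155  74]
  [  5 157  73]
  [  6 147  73]
  [  7 156  72]
  [  5 154  73]
  [  6 154  73]
  [  5 136  75]
  [  5 138  74]]

 [[  5 157  73]
  [  5 154  76]
  [  5 153  75]
  [  7 155  74]
  [  6 157  73]
  [  6 148  74]
  [  7 134  78]
  [  6 136  79]]

 [[  3 182  77]
  [  4 168  73]
  [  5 152  74]
  [  5 144  78]
  [  5 143  80]
  [  6 148  79]
  [  5 142  79]
  [  6 150  78]]]
[[  4 208  86]
 [  2 193  86]
 [  3 196  86]
 [  4 199  86]
 [  3 196  87]]
small ctr mm 595.3 -156.8 size 34.8 35.3 long axis dir 179.6 minEnc [array([ 595.7, -156.3]), np.float64(18.6)]
large ctr mm 496.1 -138.6 size 78.6 78.5 long axis dir 89.8 minEnc [array([ 495.7, -138.1]), np.float64(40.2)]
long ctr mm 576.8 -256.9 size 82.9 43.1 long axis dir 79.1 minEnc [array([ 577.1, -257.1]), np.float64(45.6)]
broad ctr mm 476.9 -238.3 size 68.1 47.1 long axis dir 79.6 minEnc [array([ 476.8, -237.6]), np.float64(39.2)]
caddy ctr mm 536.5 -197.5 size 219.1 219.0 long axis dir 79.5 minEnc [array([ 535.9, -197.6]), np.float64(152.9)]
```

```bash
cat > meas2.py <<'E'
from meas import *
print("----")
m=(((S<165)&(V>62))|((S<80)&(V>120))).astype(np.uint8)
m=cv2.morphologyEx(m,cv2.MORPH_OPEN,np.ones((3,3),np.uint8))>0
c=big(m,(215,180,250,218)); rep("loupe",c,.016)
v=t.copy(); cv2.drawContours(v,[c],-1,(0,255,0),1)
m=(V>62)&(S<110)
c=big(m,(105,228,137,255)); rep("vial whole@.046",c,.046); print("px",c.reshape(-1,2).min(0),c.reshape(-1,2).max(0))
cv2.drawContours(v,[c],-1,(0,255,0),1)
# predicted vial and loupe outlines later
a=np.linspace(0,2*np.pi,60)
for (x,y,r,z) in [(.447,.391,.010,.062),(.447,.391,.0115,.046),(.447,.391,.0115,0)]:
    q=proj("top",np.c_[x+r*np.cos(a),y+r*np.sin(a),0*a+z]); 
    for p in q: print(end=""); 
    print(z,q.min(0),q.max(0))
crop(v,100,170,260,265,5,"pics/c4.png")
crop(t,100,222,145,257,16,"pics/c5.png")
s=cv2.imread("pics/side0.png"); crop(s,165,150,210,200,12,"pics/c6.png")
E
python3 meas2.py | sed -n '/----/,$p'
```

```text
----
loupe ctr mm 556.7 134.9 size 71.2 37.6 long axis dir 29.6 minEnc [array([559. , 130.7]), np.float64(36.1)]
vial whole@.046 ctr mm 448.6 388.4 size 23.4 38.0 long axis dir 90.9 minEnc [array([448.2, 388.5]), np.float64(19.6)]
px [115 236] [131 246]
0.062 [115.38405334 237.39739054] [124.02107604 246.07069933]
0.046 [116.96502326 236.77395582] [126.73560529 246.58612133]
0 [122.98773126 236.84312701] [132.32082078 246.21719459]
```

View pics/c4.png

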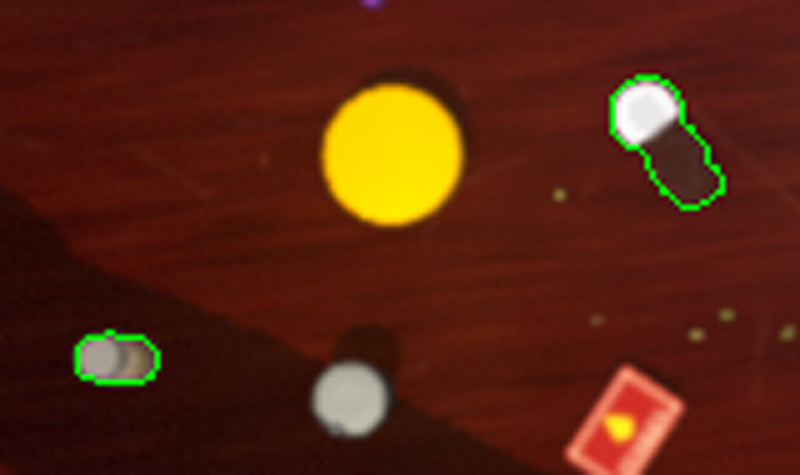

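View pics/c5.png

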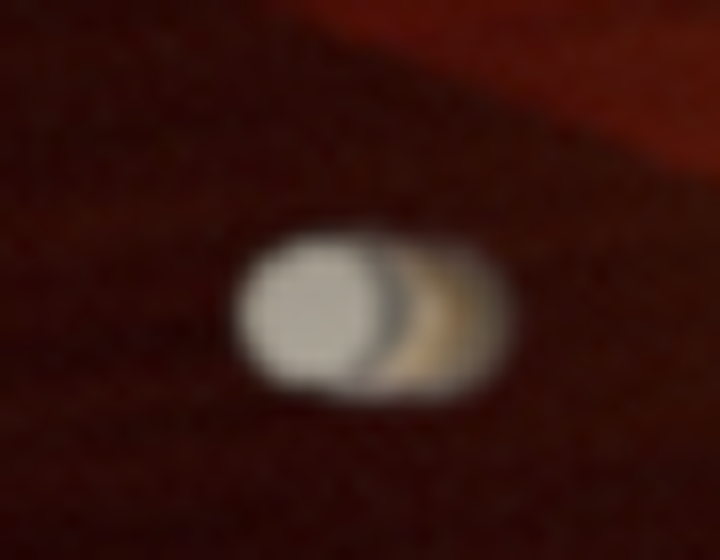

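View pics/c6.png

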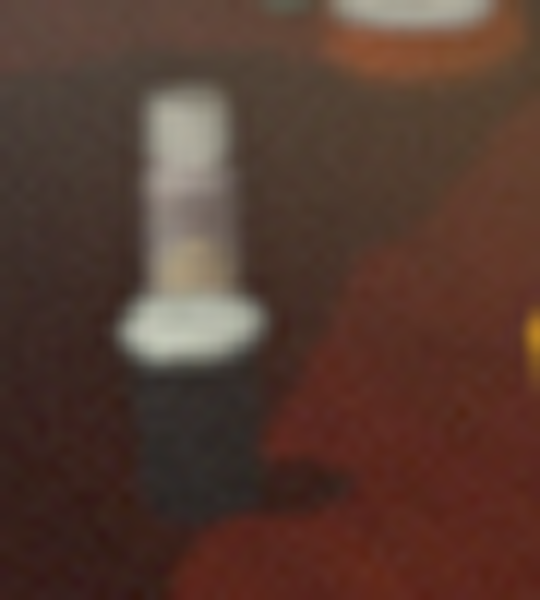

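```bash
cat > plan.py <<'E'
import sys
from h import *
o=status.get_obs(); T=[float(v) for v in sys.argv[1:5]]
yaw=o["tcp_rot"][2]; fy=T[3]; dy=(fy-yaw+180)%360-180
d=np.array(T[:3])/1000-o["ee_pos"]
def tool(a): return R.from_euler("xyz",[180,0,a],degrees=True).as_matrix().T@d*100
print("t",o["time"],"pos mm",np.round(o["ee_pos"]*1e3,1),"rot",np.round(o["tcp_rot"],1),"q6",round(o["q"][5],1),"F",np.round(o["wrist_force"],1),"open",round(o["opening"]*1e3,1))
print("shift cm now-axes",np.round(tool(yaw),2),"final-axes",np.round(tool(fy),2),"norm",round(float(np.linalg.norm(d)*100),1),"turn(tool z)",round(-dy,1))
E
python3 plan.py 547.3 263.1 280 158
python3 - <<'E'
from h import *
w=onz("top",[(241.3,209.9),(228.7,192.1)],.016);print(w); d=w[1]-w[0];print(np.degrees(np.arctan2(d[1],d[0])))
E
```

```text
t 0.1 pos mm [206.4 509.8 404. ] rot [-179.9   -0.   158. ] q6 90.0 F [-0.1 -0.   0.5] open 85.3
shift cm now-axes [-40.85 -10.07  12.4 ] final-axes [-40.84 -10.1   12.4 ] norm 43.9 turn(tool z) -0.0
[[0.52889663 0.11147118 0.016     ]
 [0.57238394 0.14347299 0.016     ]]
36.348917011044016
```

Emit:
move_arm(
  commands=[
    {"claw": 1,"travel": [-3.7,-0.9,1.1],"turn": 0},
    {"claw": 1,"travel": [-3.7,-0.9,1.1],"turn": 0},
    {"claw": 1,"travel": [-3.7,-0.9,1.1],"turn": 0},
    {"claw": 1,"travel": [-3.7,-0.9,1.1],"turn": 0},
    {"claw": 1,"travel": [-3.7,-0.9,1.1],"turn": 0},
  ],
  squeeze=40,
)

```text
time: 0.52
ee_pos: [0.3621, 0.3973, 0.3489]
tcp_rot: [-180.0, -0.0, 158.0]
wrist_force: [0.5, -0.5, 0.3]
opening: 0.0852
```

Emit:
move_arm(
  commands=[
    {"claw": 1,"travel": [-3.7,-0.9,1.1],"turn": 0},
    {"claw": 1,"travel": [-3.7,-0.9,1.1],"turn": 0},
    {"claw": 1,"travel": [-3.7,-0.9,1.1],"turn": 0},
    {"claw": 1,"travel": [-3.7,-0.9,1.1],"turn": 0},
    {"claw": 1,"travel": [-3.7,-0.9,1.1],"turn": 0},
  ],
)

```text
time: 0.93
ee_pos: [0.5168, 0.286, 0.2939]
tcp_rot: [-180.0, -0.0, 157.9]
wrist_force: [0.2, 0.5, 0.4]
opening: 0.0856
```

```bash
python3 plan.py 547.3 263.1 280 158
```

```text
t 0.9333 pos mm [516.8 286.  293.9] rot [-180.    -0.   157.9] q6 51.0 F [0.2 0.5 0.4] open 85.6
shift cm now-axes [-3.68 -0.98  1.39] final-axes [-3.68 -0.98  1.39] norm 4.1 turn(tool z) -0.1
```

Emit:
move_arm(
  commands=[
    {"claw": 1,"travel": [-3.7,-1.0,1.4],"turn": 0},
    {"claw": 1,"travel": [0,0,0],"turn": 0},
    {"claw": 1,"travel": [0,0,0],"turn": 0},
  ],
)

```text
time: 1.18
ee_pos: [0.5471, 0.2627, 0.2788]
tcp_rot: [-179.9, -0.1, 157.8]
wrist_force: [-0.1, 0.8, 0.9]
opening: 0.0854
```

```bash
cat > shot.py <<'E'
import sys
from h import *
n=sys.argv[1]; im=viewer.camera(n); cv2.imwrite("pics/raw_"+sys.argv[2]+".png",im)
a=[int(v) for v in sys.argv[3:7]]; crop(im,*a,min(800/(a[2]-a[0]),600/(a[3]-a[1])),"pics/"+sys.argv[2]+".png")
E
python3 plan.py 547.3 263.1 280 158; python3 shot.py side s1 150 60 310 210; python3 -c "
from h import *
print(proj('side',[[.5473,.2631,.28-.173],[.5473,.2631,.28-.16],[.5473,.2631,.041]]))"
```

```text
t 1.1833 pos mm [547.1 262.7 278.8] rot [-1.799e+02 -1.000e-01  1.578e+02] q6 47.9 F [-0.1  0.8  0.9] open 85.4
shift cm now-axes [-0.    0.04 -0.12] final-axes [-0.    0.04 -0.12] norm 0.1 turn(tool z) -0.2
[[219.17544827 155.31961979]
 [219.03465611 151.11022135]
 [219.8711557  176.14604609]]
```

View pics/s1.png

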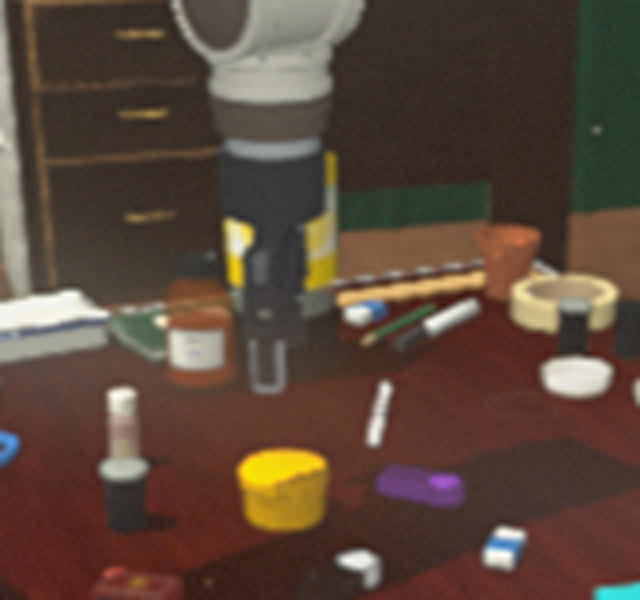

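```bash
python3 -c "
from h import *
for L in (.15,.155,.16,.165,.17,.173,.18): print(L,proj('side',[[.5471-.017,.2627-.042,.2788-L],[.5471-.0195,.2627-.049,.2788-L]]).round(1).tolist())"
```

```text
0.15 [[216.4, 153.8], [216.1, 154.7]]
0.155 [[216.5, 155.5], [216.1, 156.4]]
0.16 [[216.5, 157.1], [216.2, 158.1]]
0.165 [[216.6, 158.8], [216.3, 159.8]]
0.17 [[216.6, 160.5], [216.3, 161.4]]
0.173 [[216.7, 161.4], [216.4, 162.4]]
0.18 [[216.8, 163.7], [216.5, 164.7]]
```

Emit:
move_arm(
  commands=[
    {"claw": 1,"travel": [0,0,3.4],"turn": 0},
    {"claw": 1,"travel": [0,0,3.4],"turn": 0},
    {"claw": 1,"travel": [0,0,3.4],"turn": 0},
    {"claw": 1,"travel": [0,0,0],"turn": 0},
    {"claw": -1,"travel": [0,0,0],"turn": 0},
  ],
  squeeze=40,
)

```text
time: 1.65
ee_pos: [0.5448, 0.265, 0.1783]
tcp_rot: [-179.9, -0.1, 158.0]
wrist_force: [0.7, 0.8, 0.9]
opening: 0.0757
```

Emit:
move_arm(
  commands=[
    {"claw": -1,"travel": [0,0,0],"turn": 0},
    {"claw": -1,"travel": [0,0,0],"turn": 0},
    {"claw": -1,"travel": [0,0,0],"turn": 0},
    {"claw": -1,"travel": [0,0,0],"turn": 0},
    {"claw": -1,"travel": [0,0,0],"turn": 0},
  ],
)

```text
time: 2.07
ee_pos: [0.5468, 0.265, 0.1817]
tcp_rot: [179.8, 0.1, 158.0]
wrist_force: [-1.2, 0.4, 7.3]
opening: 0.0627
```

```bash
python3 plan.py 495.7 -138.1 270 157.8
```

```text
t 2.0667 pos mm [546.8 265.  181.7] rot [1.798e+02 1.000e-01 1.580e+02] q6 47.9 F [-1.2  0.4  7.3] open 62.7
shift cm now-axes [-10.38 -39.28  -8.83] final-axes [-10.5  -39.25  -8.83] norm 41.6 turn(tool z) 0.2
```

Emit:
move_arm(
  commands=[
    {"claw": -1,"travel": [0,0,0],"turn": 0},
    {"claw": -1,"travel": [0,0,0],"turn": 0},
  ],
)

```text
time: 2.23
ee_pos: [0.5468, 0.265, 0.1817]
tcp_rot: [179.8, 0.1, 158.0]
wrist_force: [-2.4, 1.4, 7.8]
opening: 0.0631
```

```bash
python3 plan.py 495.7 -138.1 270 157.8;python3 shot.py side s2 170 100 290 215
```

```text
t 2.2333 pos mm [546.8 265.  181.7] rot [1.798e+02 1.000e-01 1.580e+02] q6 47.9 F [-2.4  1.4  7.8] open 63.1
shift cm now-axes [-10.38 -39.28  -8.83] final-axes [-10.5  -39.25  -8.83] norm 41.6 turn(tool z) 0.2
```

View pics/s2.png

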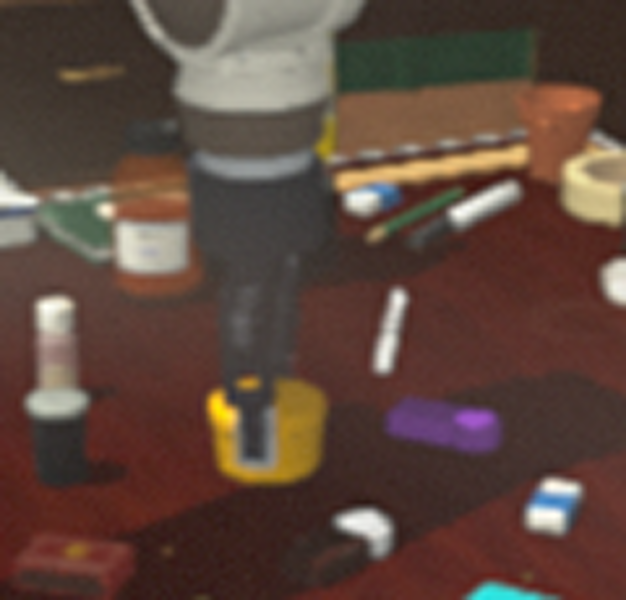

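```bash
python3 -c "
from h import *
for z in (0,.005,.01,.015): print(z,proj('side',[[.5468-.0125,.265-.030,z],[.5468-.018,.265-.0435,z],[.5468-.012,.265-.030,z]]).round(1).tolist())
o=status.get_obs();print(o['q'],o['joint_efforts'])"
```

```text
0 [[218.2, 193.0], [217.4, 195.1], [218.4, 193.0]]
0.005 [[218.1, 191.5], [217.3, 193.6], [218.3, 191.4]]
0.01 [[218.1, 189.9], [217.3, 192.0], [218.2, 189.9]]
0.015 [[218.0, 188.4], [217.2, 190.5], [218.2, 188.4]]
[ 2.58455914e+01  1.41757903e+01 -4.24711688e+00  7.13262603e+01
  3.49866494e-02  4.78755461e+01] [-1.17500458e+00 -5.66469884e+01  4.22459722e+01 -4.22742516e-01
 -4.58108000e-01  1.61518418e-02]
```

Emit:
move_arm(
  commands=[
    {"claw": -1,"travel": [0,0,-1],"turn": 0},
    {"claw": -1,"travel": [0,0,0],"turn": 0},
    {"claw": -1,"travel": [0,0,0],"turn": 0},
  ],
)

```text
time: 2.53
ee_pos: [0.5466, 0.2645, 0.1902]
tcp_rot: [179.9, 0.1, 158.0]
wrist_force: [0.2, -0.2, -0.8]
opening: 0.0624
```

```bash
python3 plan.py 495.7 -138.1 270 157.8;python3 shot.py side s3 170 100 290 215
```

```text
t 2.5333 pos mm [546.6 264.5 190.2] rot [1.799e+02 1.000e-01 1.580e+02] q6 47.9 F [ 0.2 -0.2 -0.8] open 62.4
shift cm now-axes [-10.4  -39.22  -7.98] final-axes [-10.5  -39.2   -7.98] norm 41.4 turn(tool z) 0.2
```

View pics/s3.png

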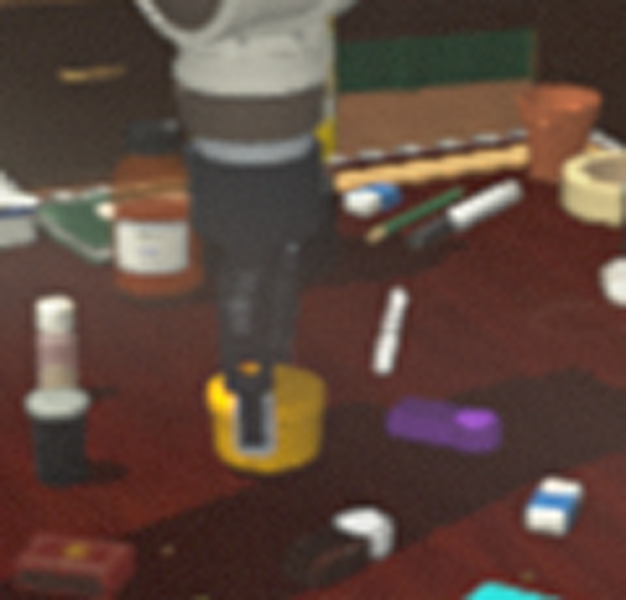

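Emit:
move_arm(
  commands=[
    {"claw": -1,"travel": [0,0,-4],"turn": -5.8},
    {"claw": -1,"travel": [0,0,-4],"turn": -5.8},
    {"claw": -1,"travel": [0,0,0],"turn": 0},
  ],
)

```text
time: 2.83
ee_pos: [0.5473, 0.2648, 0.2766]
tcp_rot: [179.7, 0.5, 169.9]
wrist_force: [1.5, 0.5, 0.1]
opening: 0.0628
```

```bash
python3 plan.py 495.7 -138.1 270 169.5
```

```text
t 2.8333 pos mm [547.3 264.8 276.6] rot [179.7   0.5 169.9] q6 35.9 F [1.5 0.5 0.1] open 62.8
shift cm now-axes [ -2.   -40.57   0.66] final-axes [ -2.27 -40.55   0.66] norm 40.6 turn(tool z) 0.4
```

Emit:
move_arm(
  commands=[
    {"claw": -1,"travel": [-0.2,-3.7,0],"turn": 0},
    {"claw": -1,"travel": [-0.2,-3.7,0],"turn": 0},
    {"claw": -1,"travel": [-0.2,-3.7,0],"turn": 0},
    {"claw": -1,"travel": [-0.2,-3.7,0],"turn": 0},
    {"claw": -1,"travel": [-0.2,-3.7,0],"turn": 0},
  ],
)

```text
time: 3.25
ee_pos: [0.5219, 0.0791, 0.2684]
tcp_rot: [-180.0, 0.0, 169.5]
wrist_force: [1.2, -0.9, -0.1]
opening: 0.0627
```

Emit:
move_arm(
  commands=[
    {"claw": -1,"travel": [-0.2,-3.7,0],"turn": 0},
    {"claw": -1,"travel": [-0.2,-3.7,0],"turn": 0},
    {"claw": -1,"travel": [-0.2,-3.7,0],"turn": 0},
    {"claw": -1,"travel": [-0.2,-3.7,0],"turn": 0},
    {"claw": -1,"travel": [-0.2,-3.7,0],"turn": 0},
  ],
)

```text
time: 3.67
ee_pos: [0.4981, -0.1049, 0.2686]
tcp_rot: [-180.0, 0.0, 169.5]
wrist_force: [0.1, -0.1, -0.6]
opening: 0.0629
```

Emit:
move_arm(
  commands=[
    {"claw": -1,"travel": [0,-3.6,2],"turn": 0},
    {"claw": -1,"travel": [0,0,0],"turn": 0},
    {"claw": -1,"travel": [0,0,0],"turn": 0},
  ],
)

```text
time: 3.92
ee_pos: [0.4914, -0.1402, 0.2475]
tcp_rot: [180.0, -0.1, 169.3]
wrist_force: [-0.1, 0.5, -0.3]
opening: 0.0624
```

```bash
python3 plan.py 495.7 -138.1 196 169.5
```

```text
t 3.9167 pos mm [ 491.4 -140.2  247.5] rot [ 1.800e+02 -1.000e-01  1.693e+02] q6 -5.2 F [-0.1  0.5 -0.3] open 62.4
shift cm now-axes [-0.38  0.29  5.15] final-axes [-0.38  0.29  5.15] norm 5.2 turn(tool z) -0.2
```

Emit:
move_arm(
  commands=[
    {"claw": -1,"travel": [-0.4,0.3,2.6],"turn": 0},
    {"claw": -1,"travel": [0,0,2.3],"turn": 0},
    {"claw": -1,"travel": [0,0,0],"turn": 0},
    {"claw": -1,"travel": [0,0,0],"turn": 0},
  ],
)

```text
time: 4.25
ee_pos: [0.4965, -0.1354, 0.1993]
tcp_rot: [180.0, -0.1, 169.6]
wrist_force: [0.1, 0.7, 0.2]
opening: 0.0628
```

```bash
python3 plan.py 495.7 -138.1 193.5 169.5;python3 shot.py side s4 190 200 340 315; python3 shot.py top t4 300 140 440 270
```

```text
t 4.25 pos mm [ 496.5 -135.4  199.3] rot [ 1.800e+02 -1.000e-01  1.696e+02] q6 -4.9 F [0.1 0.7 0.2] open 62.8
shift cm now-axes [ 0.03 -0.28  0.58] final-axes [ 0.03 -0.28  0.58] norm 0.6 turn(tool z) 0.1
```

View pics/s4.png

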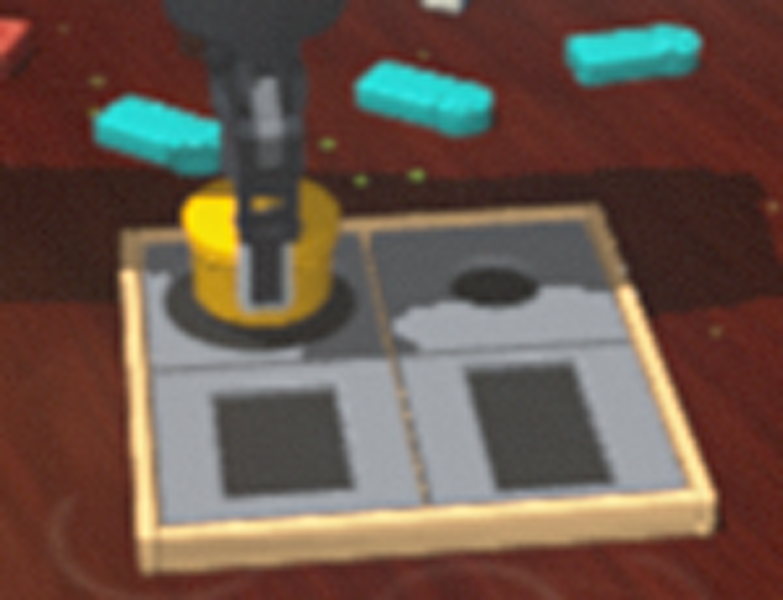

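View pics/t4.png

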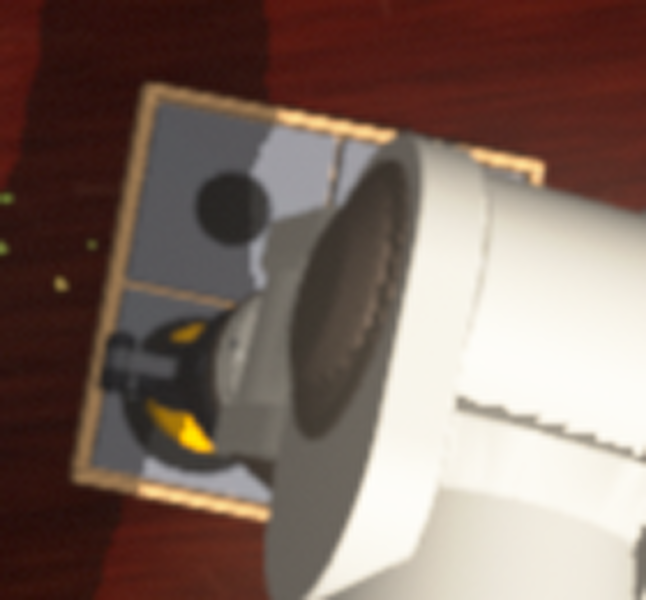

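Emit:
move_arm(
  commands=[
    {"claw": -1,"travel": [0,-0.2,0.4],"turn": 0},
    {"claw": -1,"travel": [0,0,0.2],"turn": 0},
    {"claw": -1,"travel": [0,0,0],"turn": 0},
    {"claw": -1,"travel": [0,0,0],"turn": 0},
  ],
)

```text
time: 4.68
ee_pos: [0.4964, -0.1383, 0.194]
tcp_rot: [-180.0, 0.0, 169.5]
wrist_force: [0.0, 0.4, 0.1]
opening: 0.0628
```

```bash
python3 plan.py 495.7 -138.1 193.5 169.5;python3 shot.py side s5 190 200 340 315
```

```text
t 4.6833 pos mm [ 496.4 -138.3  194. ] rot [-180.     0.   169.5] q6 -5.1 F [0.  0.4 0.1] open 62.8
shift cm now-axes [0.07 0.01 0.05] final-axes [0.07 0.01 0.05] norm 0.1 turn(tool z) 0.0
```

View pics/s5.png

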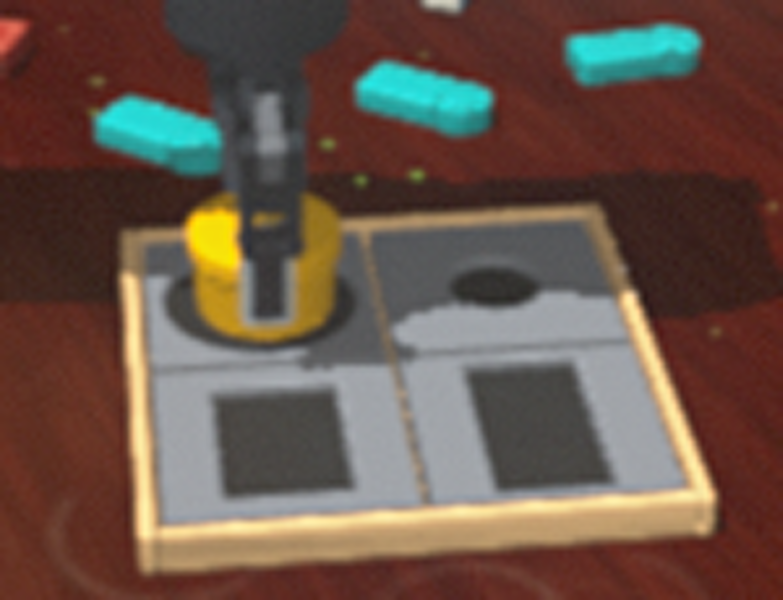

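Emit:
move_arm(
  commands=[
    {"claw": -1,"travel": [0,0,0.1],"turn": 0},
    {"claw": -1,"travel": [0,0,0],"turn": 0},
    {"claw": -1,"travel": [0,0,0],"turn": 0},
  ],
)

```text
time: 4.98
ee_pos: [0.4963, -0.1384, 0.1928]
tcp_rot: [-180.0, 0.0, 169.5]
wrist_force: [0.1, -0.5, -0.7]
opening: 0.0626
```

Emit:
move_arm(
  commands=[
    {"claw": -1,"travel": [0,0,0.1],"turn": 0},
    {"claw": -1,"travel": [0,0,0],"turn": 0},
    {"claw": -1,"travel": [0,0,0],"turn": 0},
  ],
)

```text
time: 5.23
ee_pos: [0.4963, -0.1383, 0.1927]
tcp_rot: [-180.0, 0.0, 169.6]
wrist_force: [-3.9, 0.9, 7.5]
opening: 0.0626
```

Emit:
move_arm(
  commands=[
    {"claw": -1,"travel": [0,0,-0.1],"turn": 0},
    {"claw": 0.75,"travel": [0,0,0],"turn": 0},
    {"claw": 0.75,"travel": [0,0,0],"turn": 0},
    {"claw": 0.75,"travel": [0,0,0],"turn": 0},
    {"claw": 0.75,"travel": [0,0,0],"turn": 0},
  ],
)

```text
time: 5.65
ee_pos: [0.4963, -0.1383, 0.1925]
tcp_rot: [180.0, -0.0, 169.6]
wrist_force: [0.2, 0.6, 0.4]
opening: 0.0746
```

Emit:
move_arm(
  commands=[
    {"claw": 0.75,"travel": [0,0,-1],"turn": 0},
    {"claw": 0.75,"travel": [0,0,-3],"turn": 0},
    {"claw": 0.75,"travel": [0,0,-4],"turn": 0},
    {"claw": 0.75,"travel": [0,0,-2],"turn": 0},
    {"claw": 0.75,"travel": [0,0,0],"turn": 0},
  ],
)

```text
time: 6.07
ee_pos: [0.4972, -0.1386, 0.2988]
tcp_rot: [-180.0, 0.5, 169.6]
wrist_force: [0.2, 0.3, 0.2]
opening: 0.0747
```

```bash
python3 plan.py 448.3 392 295 158;python3 shot.py side s6 190 200 340 315
```

```text
t 6.0667 pos mm [ 497.2 -138.6  298.8] rot [-180.     0.5  169.6] q6 -5.1 F [0.2 0.3 0.2] open 74.7
shift cm now-axes [14.42 51.29  0.38] final-axes [24.41 47.36  0.38] norm 53.3 turn(tool z) 11.6
```

View pics/s6.png

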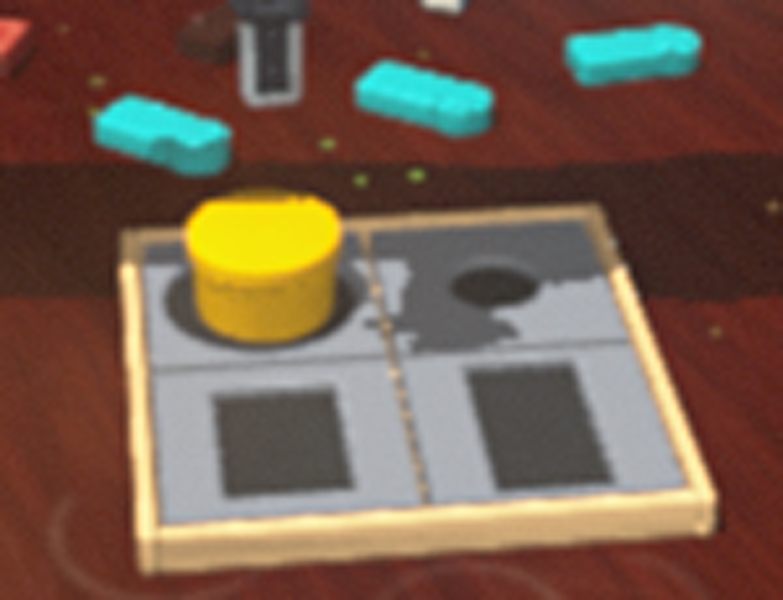

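Emit:
move_arm(
  commands=[
    {"claw": 0.5,"travel": [1,3.7,0],"turn": 0},
    {"claw": 0.5,"travel": [1,3.7,0],"turn": 0},
    {"claw": 0.5,"travel": [1,3.7,0],"turn": 0},
    {"claw": 0.5,"travel": [1,3.7,0],"turn": 0},
    {"claw": 0.5,"travel": [1,3.7,0],"turn": 0},
  ],
)

```text
time: 6.53
ee_pos: [0.4799, 0.0542, 0.2921]
tcp_rot: [-180.0, -0.1, 169.5]
wrist_force: [0.9, 0.3, -0.2]
opening: 0.0644
```

Emit:
move_arm(
  commands=[
    {"claw": 0.5,"travel": [1,3.7,0],"turn": 0},
    {"claw": 0.5,"travel": [1,3.7,0],"turn": 0},
    {"claw": 0.5,"travel": [1,3.7,0],"turn": 0},
    {"claw": 0.5,"travel": [1,3.7,0],"turn": 0},
    {"claw": 0.5,"travel": [1,3.7,0],"turn": 0},
  ],
)

```text
time: 6.95
ee_pos: [0.4642, 0.2455, 0.2921]
tcp_rot: [-180.0, -0.0, 169.6]
wrist_force: [0.8, -0.5, 1.3]
opening: 0.0639
```

Emit:
move_arm(
  commands=[
    {"claw": 0.5,"travel": [1,3.6,0],"turn": 0},
    {"claw": 0.5,"travel": [1,3.6,0],"turn": 0},
    {"claw": 0.5,"travel": [1,3.5,0],"turn": 0},
    {"claw": 0.5,"travel": [0,0,0],"turn": 0},
    {"claw": 0.5,"travel": [0,0,0],"turn": 0},
  ],
)

```text
time: 7.37
ee_pos: [0.4542, 0.3558, 0.2913]
tcp_rot: [-179.9, -0.1, 169.7]
wrist_force: [-0.6, -0.5, 0.5]
opening: 0.064
```

```bash
python3 plan.py 448.3 392 188 169.6
```

```text
t 7.3667 pos mm [454.2 355.8 291.3] rot [-1.799e+02 -1.000e-01  1.697e+02] q6 48.4 F [-0.6 -0.5  0.5] open 64.0
shift cm now-axes [ 1.23  3.45 10.33] final-axes [ 1.24  3.45 10.33] norm 11.0 turn(tool z) 0.1
```

Emit:
move_arm(
  commands=[
    {"claw": 0.5,"travel": [1.2,3.4,0],"turn": 0},
    {"claw": 0.5,"travel": [0,0,2],"turn": 0},
    {"claw": 0.5,"travel": [0,0,0],"turn": 0},
    {"claw": 0.5,"travel": [0,0,0],"turn": 0},
  ],
)

```text
time: 7.7
ee_pos: [0.4492, 0.3887, 0.2715]
tcp_rot: [-179.8, -0.1, 169.5]
wrist_force: [0.7, -0.0, 1.0]
opening: 0.064
```

```bash
python3 plan.py 448.3 392 188 169.6; python3 shot.py side s7 140 100 260 215; python3 shot.py top t7 80 190 200 280
```

```text
t 7.7 pos mm [449.2 388.7 271.5] rot [-1.798e+02 -1.000e-01  1.695e+02] q6 51.4 F [ 0.7 -0.   1. ] open 64.0
shift cm now-axes [0.15 0.31 8.35] final-axes [0.15 0.31 8.35] norm 8.4 turn(tool z) -0.1
```

View pics/s7.png

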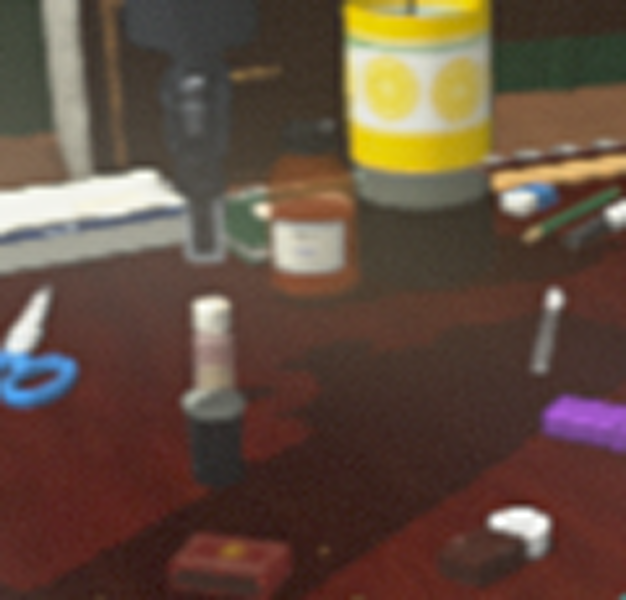

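View pics/t7.png

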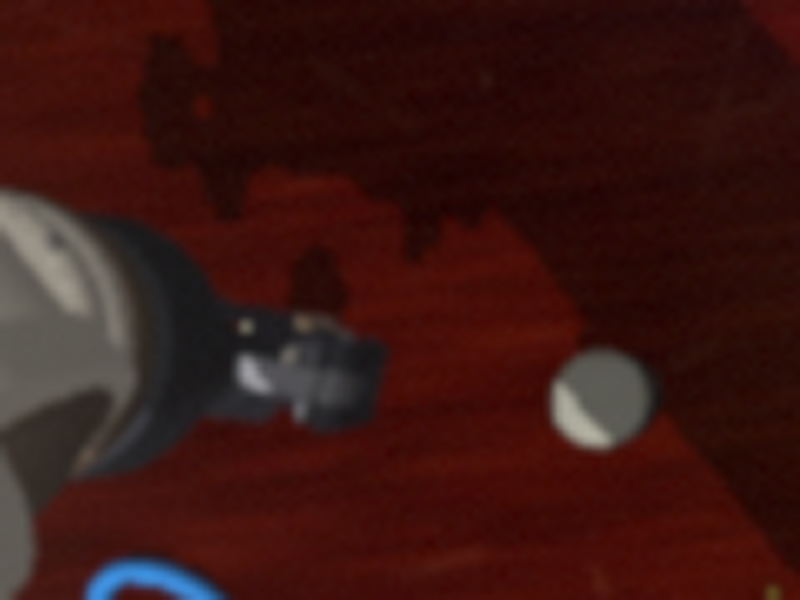

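```bash
python3 -c "
from h import *
print(proj('side',[[.4483,.392,.062],[.4483,.392,.046],[.4492-.006,.3887-.032,.2715-.167],[.4492-.008,.3887-.046,.2715-.167]]))"
```

```text
[[179.44264575 157.99848801]
 [179.79552259 162.75681015]
 [178.60579208 149.04889237]
 [178.66168456 150.65100398]]
```

Emit:
move_arm(
  commands=[
    {"claw": 0.5,"travel": [0.1,0.3,2],"turn": 0},
    {"claw": 0.5,"travel": [0,0,0],"turn": 0},
    {"claw": 0.5,"travel": [0,0,0],"turn": 0},
  ],
)

```text
time: 8.05
ee_pos: [0.449, 0.3922, 0.2528]
tcp_rot: [-179.9, -0.0, 169.5]
wrist_force: [-0.4, 0.1, 0.3]
opening: 0.0642
```

Emit:
move_arm(
  commands=[
    {"claw": 0.5,"travel": [0,0,3.2],"turn": 0},
    {"claw": 0.5,"travel": [0,0,3.2],"turn": 0},
    {"claw": 0.5,"travel": [0,0,0],"turn": 0},
    {"claw": -1,"travel": [0,0,0],"turn": 0},
    {"claw": -1,"travel": [0,0,0],"turn": 0},
  ],
  squeeze=30,
)

```text
time: 8.47
ee_pos: [0.4494, 0.3932, 0.191]
tcp_rot: [179.9, 0.1, 169.5]
wrist_force: [0.5, 0.5, 0.9]
opening: 0.0409
```

Emit:
move_arm(
  commands=[
    {"claw": -1,"travel": [0,0,0],"turn": 0},
    {"claw": -1,"travel": [0,0,0],"turn": 0},
    {"claw": -1,"travel": [0,0,0],"turn": 0},
    {"claw": -1,"travel": [0,0,0],"turn": 0},
    {"claw": -1,"travel": [0,0,0],"turn": 0},
  ],
)

```text
time: 8.88
ee_pos: [0.4495, 0.3935, 0.1914]
tcp_rot: [179.8, 0.1, 169.6]
wrist_force: [-0.4, -1.0, 6.3]
opening: 0.0217
```

```bash
python3 plan.py 595.7 -156.7 300 169.5; python3 shot.py side s8 140 100 260 215
```

```text
t 8.8833 pos mm [449.5 393.5 191.4] rot [1.798e+02 1.000e-01 1.696e+02] q6 51.7 F [-0.4 -1.   6.3] open 21.7
shift cm now-axes [-24.36 -51.46 -10.86] final-axes [-24.41 -51.44 -10.86] norm 58.0 turn(tool z) 0.1
```

View pics/s8.png

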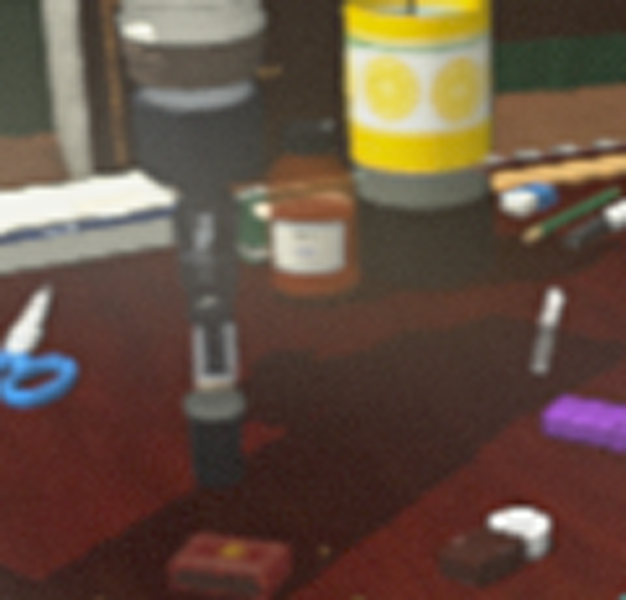

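Emit:
move_arm(
  commands=[
    {"claw": -1,"travel": [0,0,-1],"turn": 0},
    {"claw": -1,"travel": [0,0,-3],"turn": 0},
    {"claw": -1,"travel": [0,0,-4],"turn": 0},
    {"claw": -1,"travel": [0,0,-3],"turn": 0},
    {"claw": -1,"travel": [0,0,0],"turn": 0},
  ],
)

```text
time: 9.35
ee_pos: [0.4495, 0.3937, 0.3076]
tcp_rot: [179.5, 0.4, 169.6]
wrist_force: [2.2, 0.9, -0.6]
opening: 0.0218
```

```bash
python3 plan.py 595.9 -156.7 300 169.5; python3 shot.py side s9 140 70 290 185
```

```text
t 9.35 pos mm [449.5 393.7 307.6] rot [179.5   0.4 169.6] q6 51.7 F [ 2.2  0.9 -0.6] open 21.8
shift cm now-axes [-24.37 -51.47   0.76] final-axes [-24.42 -51.45   0.76] norm 57.0 turn(tool z) 0.1
```

View pics/s9.png

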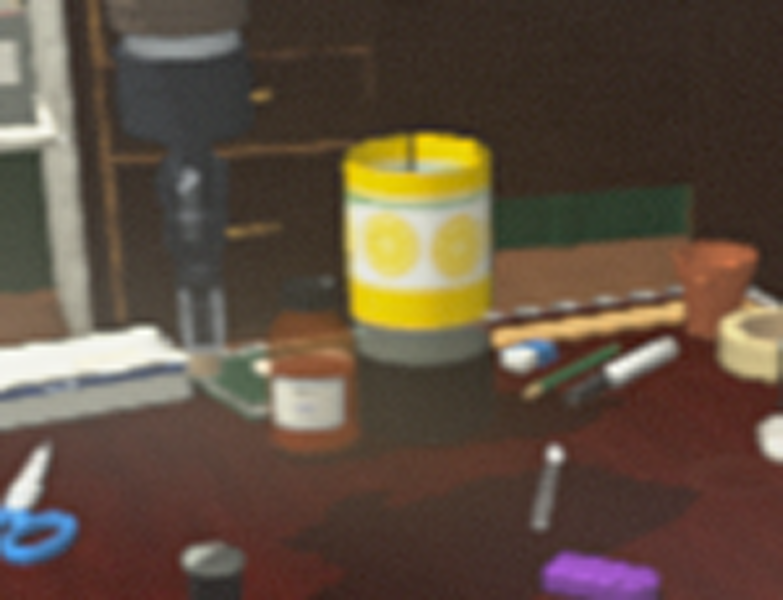

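Emit:
move_arm(
  commands=[
    {"claw": -1,"travel": [-1.6,-3.4,0],"turn": 0},
    {"claw": -1,"travel": [-1.6,-3.4,0],"turn": 0},
    {"claw": -1,"travel": [-1.6,-3.4,0],"turn": 0},
    {"claw": -1,"travel": [-1.6,-3.4,0],"turn": 0},
    {"claw": -1,"travel": [-1.6,-3.4,0],"turn": 0},
  ],
)

```text
time: 9.82
ee_pos: [0.4966, 0.2098, 0.2987]
tcp_rot: [-180.0, -0.0, 169.6]
wrist_force: [0.5, 0.5, 0.3]
opening: 0.0215
```

Emit:
move_arm(
  commands=[
    {"claw": -1,"travel": [-1.6,-3.4,0],"turn": 0},
    {"claw": -1,"travel": [-1.6,-3.4,0],"turn": 0},
    {"claw": -1,"travel": [-1.6,-3.4,0],"turn": 0},
    {"claw": -1,"travel": [-1.6,-3.4,0],"turn": 0},
    {"claw": -1,"travel": [-1.6,-3.4,0],"turn": 0},
  ],
)

```text
time: 10.23
ee_pos: [0.5445, 0.0278, 0.2989]
tcp_rot: [180.0, -0.0, 169.6]
wrist_force: [0.8, 0.5, -0.4]
opening: 0.0217
```

Emit:
move_arm(
  commands=[
    {"claw": -1,"travel": [-1.6,-3.4,0],"turn": 0},
    {"claw": -1,"travel": [-1.6,-3.4,0],"turn": 0},
    {"claw": -1,"travel": [-1.6,-3.4,0],"turn": 0},
    {"claw": -1,"travel": [-1.6,-3.4,0],"turn": 0},
    {"claw": -1,"travel": [-1.6,-3.4,0],"turn": 0},
  ],
)

```text
time: 10.65
ee_pos: [0.5923, -0.1539, 0.2988]
tcp_rot: [180.0, -0.0, 169.5]
wrist_force: [1.3, -0.4, -0.0]
opening: 0.0215
```

Emit:
move_arm(
  commands=[
    {"claw": -1,"travel": [0,0,3],"turn": 0},
    {"claw": -1,"travel": [0,0,0],"turn": 0},
    {"claw": -1,"travel": [0,0,0],"turn": 0},
  ],
)

```text
time: 10.9
ee_pos: [0.5916, -0.1519, 0.2671]
tcp_rot: [180.0, -0.3, 169.5]
wrist_force: [0.4, -0.1, -0.2]
opening: 0.0217
```

```bash
python3 plan.py 595.9 -156.7 208 169.5
```

```text
t 10.9 pos mm [ 591.6 -151.9  267.1] rot [180.   -0.3 169.5] q6 -3.9 F [ 0.4 -0.1 -0.2] open 21.7
shift cm now-axes [-0.51 -0.4   5.91] final-axes [-0.51 -0.39  5.91] norm 5.9 turn(tool z) 0.0
```

Emit:
move_arm(
  commands=[
    {"claw": -1,"travel": [-0.4,-0.3,2.8],"turn": 0},
    {"claw": -1,"travel": [0,0,2.8],"turn": 0},
    {"claw": -1,"travel": [0,0,0],"turn": 0},
    {"claw": -1,"travel": [0,0,0],"turn": 0},
  ],
)

```text
time: 11.23
ee_pos: [0.5954, -0.1544, 0.213]
tcp_rot: [180.0, -0.1, 169.6]
wrist_force: [-0.6, -0.4, -0.2]
opening: 0.0217
```

```bash
python3 plan.py 595.9 -156.7 203 169.5;python3 shot.py side s10 190 200 340 315
```

```text
t 11.2333 pos mm [ 595.4 -154.4  213. ] rot [ 1.800e+02 -1.000e-01  1.696e+02] q6 -4.2 F [-0.6 -0.4 -0.2] open 21.7
shift cm now-axes [-0.09 -0.22  1.  ] final-axes [-0.09 -0.22  1.  ] norm 1.0 turn(tool z) 0.1
```

View pics/s10.png

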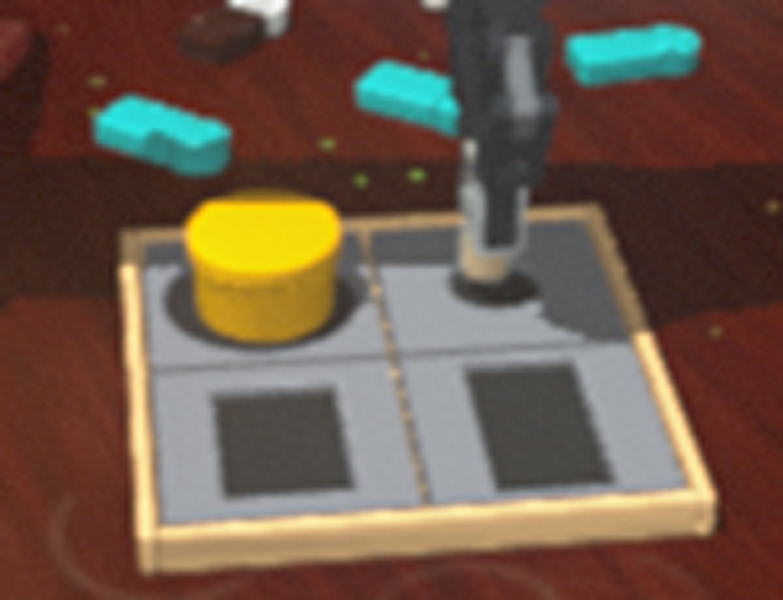

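Emit:
move_arm(
  commands=[
    {"claw": -1,"travel": [-0.3,-0.2,0.3],"turn": 0},
    {"claw": -1,"travel": [0,0,0.5],"turn": 0},
    {"claw": -1,"travel": [0,0,0],"turn": 0},
    {"claw": -1,"travel": [0,0,0],"turn": 0},
  ],
)

```text
time: 11.62
ee_pos: [0.5985, -0.1582, 0.2051]
tcp_rot: [-180.0, 0.0, 169.6]
wrist_force: [-0.2, -0.0, -0.0]
opening: 0.0215
```

```bash
python3 plan.py 595.9 -156.7 203 169.5;python3 shot.py side s11 190 200 340 315
```

```text
t 11.6167 pos mm [ 598.5 -158.2  205.1] rot [-180.     0.   169.6] q6 -4.4 F [-0.2 -0.  -0. ] open 21.5
shift cm now-axes [0.28 0.1  0.21] final-axes [0.28 0.1  0.21] norm 0.4 turn(tool z) 0.1
```

View pics/s11.png

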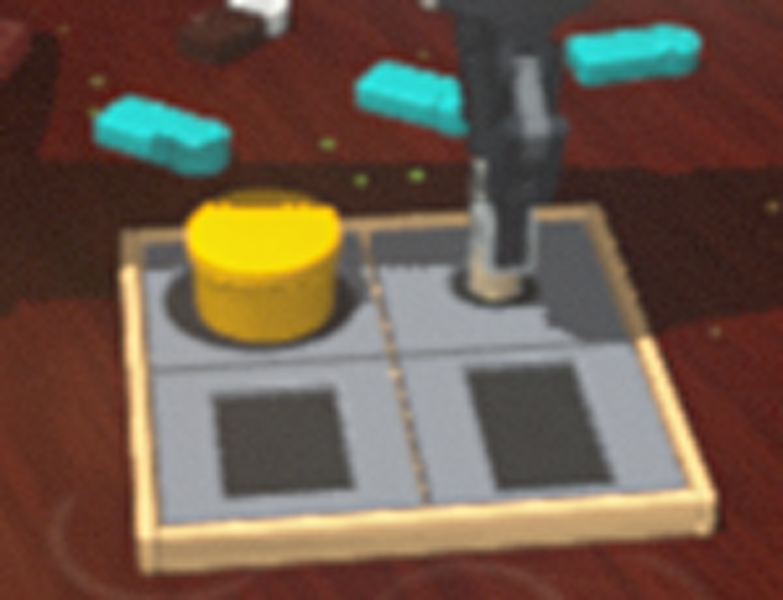

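Emit:
move_arm(
  commands=[
    {"claw": -1,"travel": [0,0.25,0],"turn": 0},
    {"claw": -1,"travel": [0,0,0.2],"turn": 0},
    {"claw": -1,"travel": [0,0,0],"turn": 0},
    {"claw": -1,"travel": [0,0,0],"turn": 0},
  ],
)

```text
time: 12.0
ee_pos: [0.5988, -0.1556, 0.2026]
tcp_rot: [-180.0, -0.0, 169.6]
wrist_force: [0.5, -0.0, -0.2]
opening: 0.0218
```

Emit:
move_arm(
  commands=[
    {"claw": -1,"travel": [0,0,0.1],"turn": 0},
    {"claw": -1,"travel": [0,0,0],"turn": 0},
    {"claw": -1,"travel": [0,0,0],"turn": 0},
  ],
)

```text
time: 12.25
ee_pos: [0.5989, -0.1557, 0.2024]
tcp_rot: [180.0, 0.0, 169.6]
wrist_force: [-1.6, 1.0, 5.3]
opening: 0.0216
```

Emit:
move_arm(
  commands=[
    {"claw": -1,"travel": [0,0,-0.1],"turn": 0},
    {"claw": 0.0,"travel": [0,0,0],"turn": 0},
    {"claw": 0.0,"travel": [0,0,0],"turn": 0},
    {"claw": 0.0,"travel": [0,0,0],"turn": 0},
    {"claw": 0.0,"travel": [0,0,0],"turn": 0},
  ],
)

```text
time: 12.67
ee_pos: [0.5988, -0.1557, 0.2025]
tcp_rot: [180.0, -0.0, 169.5]
wrist_force: [0.8, -0.3, -0.9]
opening: 0.0427
```

Emit:
move_arm(
  commands=[
    {"claw": 0.2,"travel": [0,0,-1],"turn": 0},
    {"claw": 0.2,"travel": [0,0,-3],"turn": 0},
    {"claw": 0.2,"travel": [0,0,-4],"turn": 0},
    {"claw": 0.2,"travel": [0,0,-2],"turn": 0},
    {"claw": 0.2,"travel": [0,0,0],"turn": 0},
  ],
)

```text
time: 13.08
ee_pos: [0.5995, -0.1559, 0.3095]
tcp_rot: [-180.0, 0.5, 169.6]
wrist_force: [0.8, -0.8, 0.8]
opening: 0.0512
```

```bash
python3 plan.py 417.1 149.9 260 147.4;python3 shot.py side s12 190 200 340 315; python3 -c "
from h import *
print(proj('side',[[.4171,.1499,.26]]))"
```

```text
t 13.0833 pos mm [ 599.5 -155.9  309.5] rot [-180.     0.5  169.6] q6 -4.1 F [ 0.8 -0.8  0.8] open 51.2
shift cm now-axes [23.49 26.76  4.95] final-axes [31.84 15.93  4.95] norm 35.9 turn(tool z) 22.2
[[176.5818358  118.35254112]]
```

View pics/s12.png

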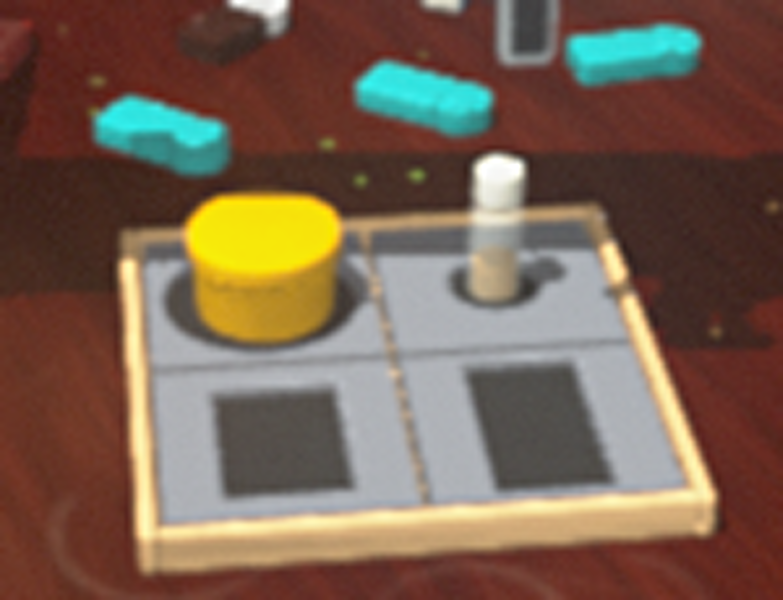

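Emit:
move_arm(
  commands=[
    {"claw": 0.5,"travel": [0,0,0],"turn": 7.1},
    {"claw": 0.5,"travel": [0,0,0],"turn": 7.1},
    {"claw": 0.5,"travel": [0,0,0],"turn": 7.1},
    {"claw": 0.5,"travel": [0,0,0],"turn": 0.8},
  ],
)

```text
time: 13.47
ee_pos: [0.5987, -0.1557, 0.3018]
tcp_rot: [-180.0, -0.1, 147.1]
wrist_force: [-0.6, 0.1, 0.5]
opening: 0.064
```

Emit:
move_arm(
  commands=[
    {"claw": 0.5,"travel": [3.2,1.6,0.4],"turn": 0},
    {"claw": 0.5,"travel": [3.2,1.6,0.4],"turn": 0},
    {"claw": 0.5,"travel": [3.2,1.6,0.4],"turn": 0},
    {"claw": 0.5,"travel": [3.2,1.6,0.4],"turn": 0},
    {"claw": 0.5,"travel": [3.2,1.6,0.4],"turn": 0},
  ],
)

```text
time: 13.88
ee_pos: [0.5057, -0.0011, 0.2819]
tcp_rot: [-180.0, -0.0, 147.7]
wrist_force: [0.9, 1.4, 0.4]
opening: 0.0641
```

Emit:
move_arm(
  commands=[
    {"claw": 0.5,"travel": [3.2,1.6,0.4],"turn": 0},
    {"claw": 0.5,"travel": [3.2,1.6,0.4],"turn": 0},
    {"claw": 0.5,"travel": [3.2,1.6,0.4],"turn": 0},
    {"claw": 0.5,"travel": [3.2,1.6,0.4],"turn": 0},
    {"claw": 0.5,"travel": [0,0,0],"turn": 0},
  ],
)

```text
time: 14.3
ee_pos: [0.4307, 0.124, 0.2656]
tcp_rot: [-180.0, -0.1, 147.9]
wrist_force: [0.5, -0.4, 0.3]
opening: 0.0641
```

```bash
python3 plan.py 417.1 149.9 260 147.4
```

```text
t 14.3 pos mm [430.7 124.  265.6] rot [-1.800e+02 -1.000e-01  1.479e+02] q6 48.1 F [ 0.5 -0.4  0.3] open 64.1
shift cm now-axes [2.53 1.47 0.56] final-axes [2.54 1.45 0.56] norm 3.0 turn(tool z) 0.5
```

Emit:
move_arm(
  commands=[
    {"claw": 0.3,"travel": [2.5,1.4,2.0],"turn": 0.5},
    {"claw": 0.3,"travel": [0,0,1.5],"turn": 0},
    {"claw": 0.3,"travel": [0,0,0],"turn": 0},
    {"claw": 0.3,"travel": [0,0,0],"turn": 0},
  ],
)

```text
time: 14.63
ee_pos: [0.4197, 0.1457, 0.2312]
tcp_rot: [-179.9, -0.1, 147.1]
wrist_force: [0.3, 0.1, -0.2]
opening: 0.0557
```

```bash
python3 plan.py 417.1 149.9 179 147.4;python3 shot.py side s13 130 120 260 220; python3 shot.py top t13 160 190 300 290
```

```text
t 14.6333 pos mm [419.7 145.7 231.2] rot [-1.799e+02 -1.000e-01  1.471e+02] q6 52.0 F [ 0.3  0.1 -0.2] open 55.7
shift cm now-axes [0.44 0.21 5.22] final-axes [0.44 0.21 5.22] norm 5.2 turn(tool z) -0.3
```

View pics/s13.png

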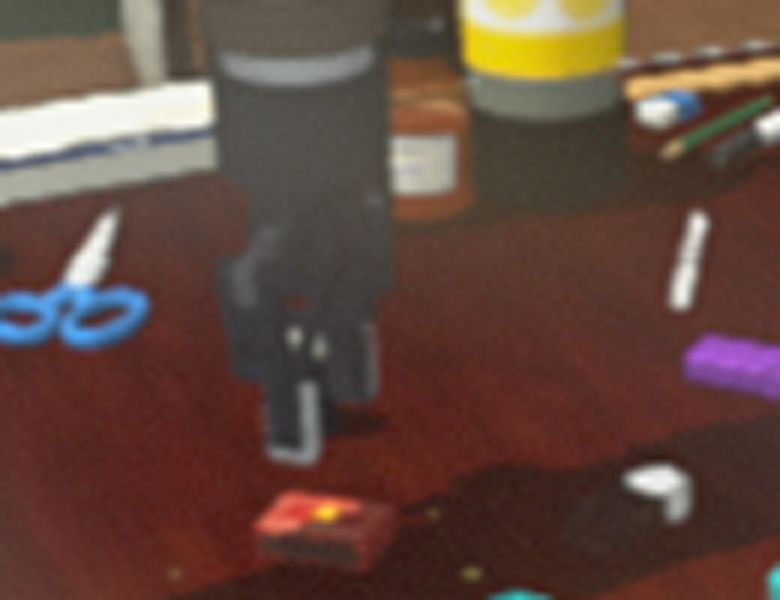

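View pics/t13.png

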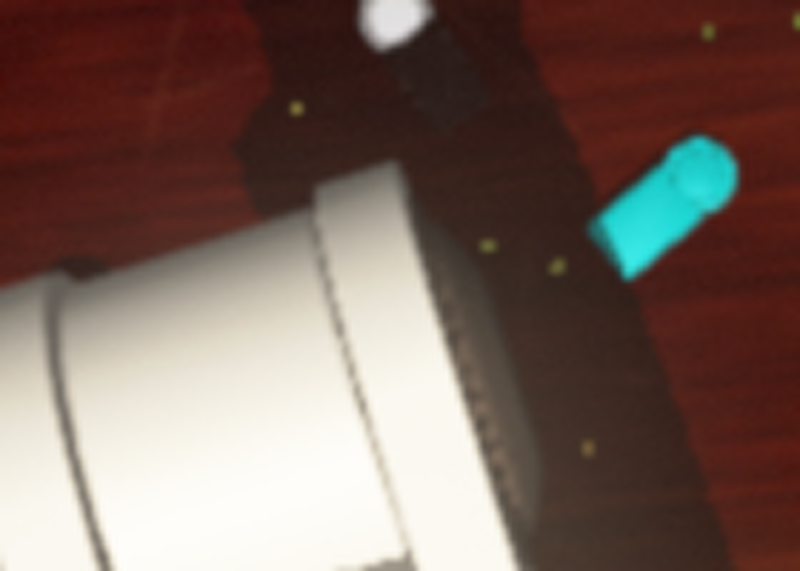

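Emit:
move_arm(
  commands=[
    {"claw": 0.3,"travel": [0.3,0.1,2.5],"turn": -0.3},
    {"claw": 0.3,"travel": [0,0,1.5],"turn": 0},
    {"claw": 0.3,"travel": [0,0,0],"turn": 0},
    {"claw": 0.3,"travel": [0,0,0],"turn": 0},
  ],
)

```text
time: 15.07
ee_pos: [0.4183, 0.1479, 0.1922]
tcp_rot: [-180.0, -0.0, 147.2]
wrist_force: [-0.1, 0.2, 0.6]
opening: 0.0556
```

```bash
python3 plan.py 417.1 149.9 179 147.4;python3 shot.py side s14 130 120 260 220
```

```text
t 15.0667 pos mm [418.3 147.9 192.2] rot [-180.    -0.   147.2] q6 52.2 F [-0.1  0.2  0.6] open 55.6
shift cm now-axes [0.21 0.1  1.32] final-axes [0.21 0.1  1.32] norm 1.3 turn(tool z) -0.2
```

View pics/s14.png

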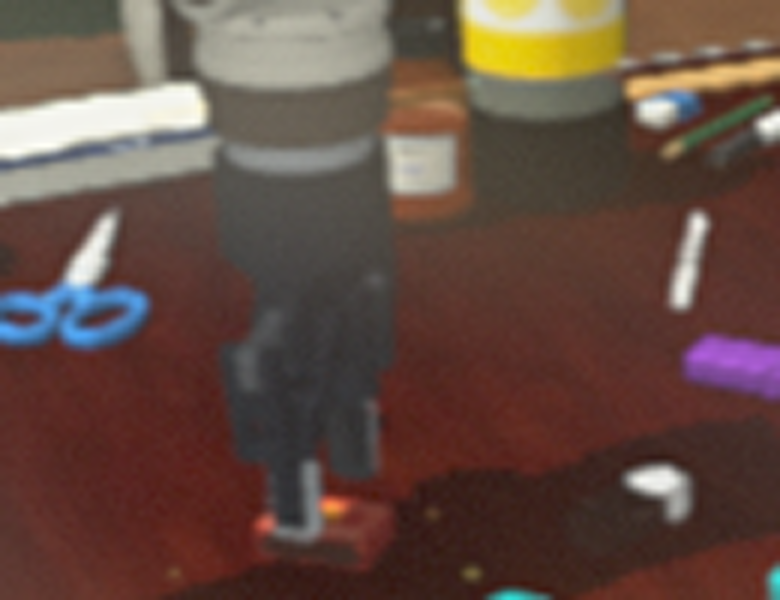

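Emit:
move_arm(
  commands=[
    {"claw": 0.3,"travel": [0.2,0.1,1.2],"turn": -0.2},
    {"claw": 0.3,"travel": [0,0,0],"turn": 0},
    {"claw": -1,"travel": [0,0,0],"turn": 0},
    {"claw": -1,"travel": [0,0,0],"turn": 0},
    {"claw": -1,"travel": [0,0,0],"turn": 0},
  ],
)

```text
time: 15.53
ee_pos: [0.4171, 0.1503, 0.1801]
tcp_rot: [180.0, 0.0, 147.5]
wrist_force: [-0.4, 0.1, 0.3]
opening: 0.035
```

Emit:
move_arm(
  commands=[
    {"claw": -1,"travel": [0,0,0],"turn": 0},
    {"claw": -1,"travel": [0,0,0],"turn": 0},
  ],
)

```text
time: 15.7
ee_pos: [0.417, 0.1503, 0.1801]
tcp_rot: [180.0, 0.0, 147.5]
wrist_force: [-0.3, 0.4, 1.7]
opening: 0.0349
```

```bash
python3 plan.py 417.1 149.9 179 147.4;python3 shot.py side s15 130 120 260 220
```

```text
t 15.7 pos mm [417.  150.3 180.1] rot [180.    0.  147.5] q6 52.4 F [-0.3  0.4  1.7] open 34.9
shift cm now-axes [-0.03 -0.03  0.11] final-axes [-0.03 -0.03  0.11] norm 0.1 turn(tool z) 0.1
```

View pics/s15.png

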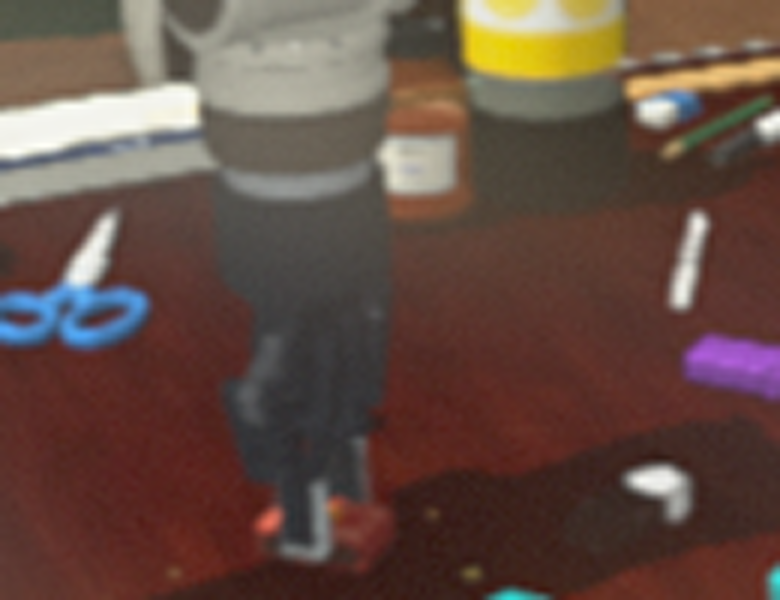

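Emit:
move_arm(
  commands=[
    {"claw": -1,"travel": [0,0,-1],"turn": 0},
    {"claw": -1,"travel": [0,0,-3],"turn": 0},
    {"claw": -1,"travel": [0,0,-3],"turn": 6.8},
    {"claw": -1,"travel": [0,0,0],"turn": 6.8},
    {"claw": -1,"travel": [0,0,0],"turn": 6.8},
  ],
)

```text
time: 16.17
ee_pos: [0.4174, 0.1505, 0.2524]
tcp_rot: [179.8, 0.1, 126.7]
wrist_force: [0.7, 0.4, -1.2]
opening: 0.0349
```

Emit:
move_arm(
  commands=[
    {"claw": -1,"travel": [0,0,0],"turn": 6.8},
    {"claw": -1,"travel": [0,0,0],"turn": 6.8},
    {"claw": -1,"travel": [0,0,0],"turn": 6.8},
    {"claw": -1,"travel": [0,0,0],"turn": 6.8},
    {"claw": -1,"travel": [0,0,0],"turn": 6.8},
  ],
)

```text
time: 16.58
ee_pos: [0.4169, 0.1502, 0.2504]
tcp_rot: [180.0, -0.0, 92.7]
wrist_force: [0.4, 0.1, -0.0]
opening: 0.0352
```

Emit:
move_arm(
  commands=[
    {"claw": -1,"travel": [0,0,0],"turn": 6.8},
    {"claw": -1,"travel": [0,0,0],"turn": 6.8},
    {"claw": -1,"travel": [0,0,0],"turn": 0},
  ],
)

```text
time: 16.83
ee_pos: [0.4169, 0.1503, 0.2503]
tcp_rot: [180.0, -0.0, 79.1]
wrist_force: [0.4, -0.4, 0.8]
opening: 0.0351
```

```bash
python3 plan.py 477 -238.3 240 79.5;python3 shot.py side s16 130 90 260 190
```

```text
t 16.8333 pos mm [416.9 150.3 250.3] rot [180.   -0.   79.1] q6 120.7 F [ 0.4 -0.4  0.8] open 35.1
shift cm now-axes [-37.03  13.22   1.03] final-axes [-37.11  12.99   1.03] norm 39.3 turn(tool z) -0.4
```

View pics/s16.png

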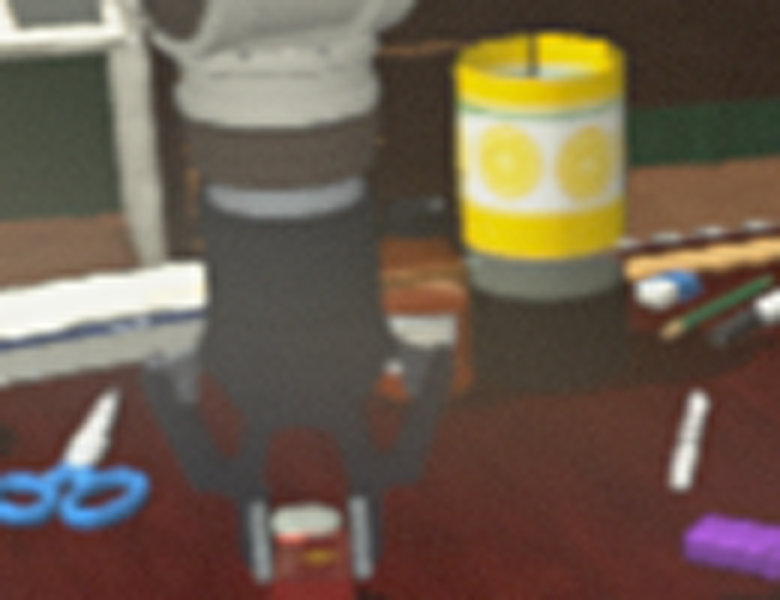

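Emit:
move_arm(
  commands=[
    {"claw": -1,"travel": [-3.7,1.3,0],"turn": 0},
    {"claw": -1,"travel": [-3.7,1.3,0],"turn": 0},
    {"claw": -1,"travel": [-3.7,1.3,0],"turn": 0},
    {"claw": -1,"travel": [-3.7,1.3,0],"turn": 0},
    {"claw": -1,"travel": [-3.7,1.3,0],"turn": 0},
  ],
)

```text
time: 17.3
ee_pos: [0.4468, -0.0452, 0.2502]
tcp_rot: [180.0, -0.0, 79.8]
wrist_force: [1.7, -0.1, 0.0]
opening: 0.0348
```

Emit:
move_arm(
  commands=[
    {"claw": -1,"travel": [-3.7,1.3,0],"turn": 0},
    {"claw": -1,"travel": [-3.7,1.3,0],"turn": 0},
    {"claw": -1,"travel": [-3.7,1.3,0],"turn": 0},
    {"claw": -1,"travel": [-3.7,1.3,0],"turn": -0.4},
    {"claw": -1,"travel": [-3.7,1.3,0],"turn": 0},
  ],
)

```text
time: 17.72
ee_pos: [0.477, -0.2394, 0.2501]
tcp_rot: [180.0, 0.0, 80.1]
wrist_force: [-0.0, 0.1, -0.3]
opening: 0.035
```

Emit:
move_arm(
  commands=[
    {"claw": -1,"travel": [0,0,2],"turn": 0},
    {"claw": -1,"travel": [0,0,1],"turn": 0},
    {"claw": -1,"travel": [0,0,0],"turn": 0},
    {"claw": -1,"travel": [0,0,0],"turn": 0},
  ],
)

```text
time: 18.05
ee_pos: [0.4769, -0.2363, 0.2193]
tcp_rot: [-179.9, -0.0, 80.0]
wrist_force: [-0.4, 0.0, 0.4]
opening: 0.0349
```

```bash
python3 plan.py 477 -238.3 196 79.5;python3 shot.py side s17 190 200 340 315
```

```text
t 18.05 pos mm [ 476.9 -236.3  219.3] rot [-179.9   -0.    80. ] q6 73.6 F [-0.4  0.   0.4] open 34.9
shift cm now-axes [-0.19  0.04  2.33] final-axes [-0.19  0.04  2.33] norm 2.3 turn(tool z) 0.5
```

View pics/s17.png

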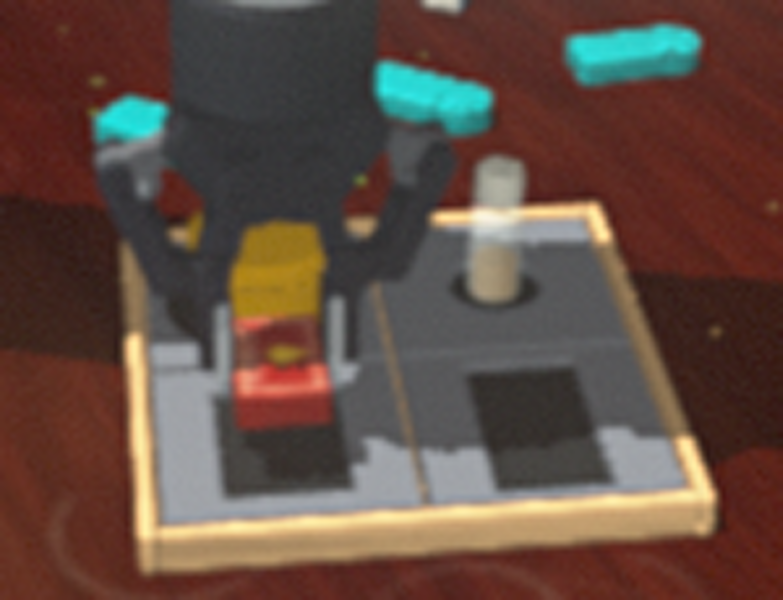

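Emit:
move_arm(
  commands=[
    {"claw": -1,"travel": [-0.1,0,1.2],"turn": 0.4},
    {"claw": -1,"travel": [0,0,1.0],"turn": 0},
    {"claw": -1,"travel": [0,0,0],"turn": 0},
    {"claw": -1,"travel": [0,0,0],"turn": 0},
  ],
)

```text
time: 18.43
ee_pos: [0.4768, -0.2377, 0.1969]
tcp_rot: [-179.9, -0.0, 79.5]
wrist_force: [-0.5, 0.8, -0.6]
opening: 0.0352
```

```bash
python3 plan.py 477 -238.3 191 79.5;python3 shot.py side s18 190 200 340 315
```

```text
t 18.4333 pos mm [ 476.8 -237.7  196.9] rot [-179.9   -0.    79.5] q6 74.0 F [-0.5  0.8 -0.6] open 35.2
shift cm now-axes [-0.06  0.03  0.59] final-axes [-0.06  0.03  0.59] norm 0.6 turn(tool z) 0.0
```

View pics/s18.png

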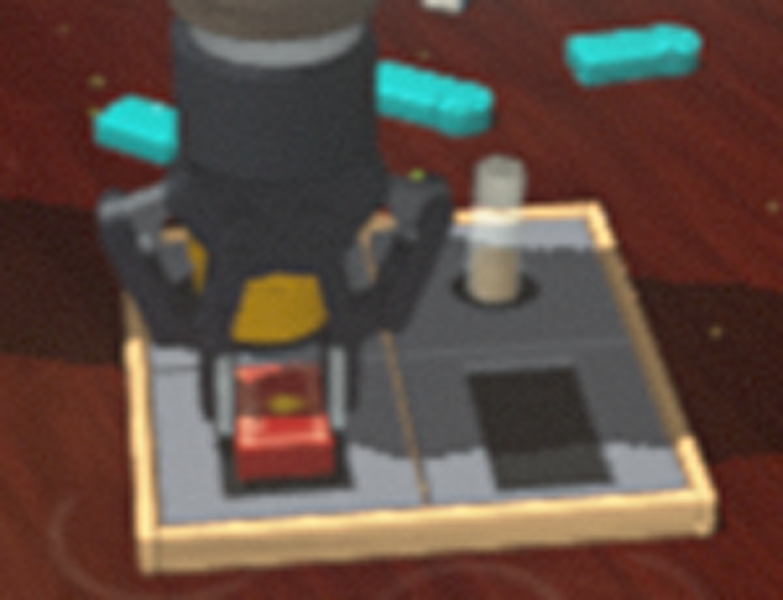

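Emit:
move_arm(
  commands=[
    {"claw": -1,"travel": [0,0,0.4],"turn": 0},
    {"claw": -1,"travel": [0,0,0],"turn": 0},
    {"claw": -1,"travel": [0,0,0],"turn": 0},
  ],
)

```text
time: 18.73
ee_pos: [0.4771, -0.2382, 0.1936]
tcp_rot: [-180.0, -0.0, 79.5]
wrist_force: [-1.0, -0.4, -0.2]
opening: 0.035
```

Emit:
move_arm(
  commands=[
    {"claw": -1,"travel": [0,0,0.2],"turn": 0},
    {"claw": -1,"travel": [0,0,0],"turn": 0},
    {"claw": -1,"travel": [0,0,0],"turn": 0},
  ],
)

```text
time: 18.98
ee_pos: [0.4771, -0.2383, 0.1916]
tcp_rot: [-180.0, -0.0, 79.4]
wrist_force: [-0.0, -0.2, 0.0]
opening: 0.0349
```

Emit:
move_arm(
  commands=[
    {"claw": -1,"travel": [0,0,0.1],"turn": 0},
    {"claw": -1,"travel": [0,0,0],"turn": 0},
    {"claw": -1,"travel": [0,0,0],"turn": 0},
  ],
)

```text
time: 19.23
ee_pos: [0.4771, -0.2383, 0.1911]
tcp_rot: [180.0, 0.0, 79.4]
wrist_force: [-2.2, 1.6, 4.1]
opening: 0.0349
```

```bash
python3 shot.py side s19 190 200 340 315
```

```text
(no output)
```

View pics/s19.png

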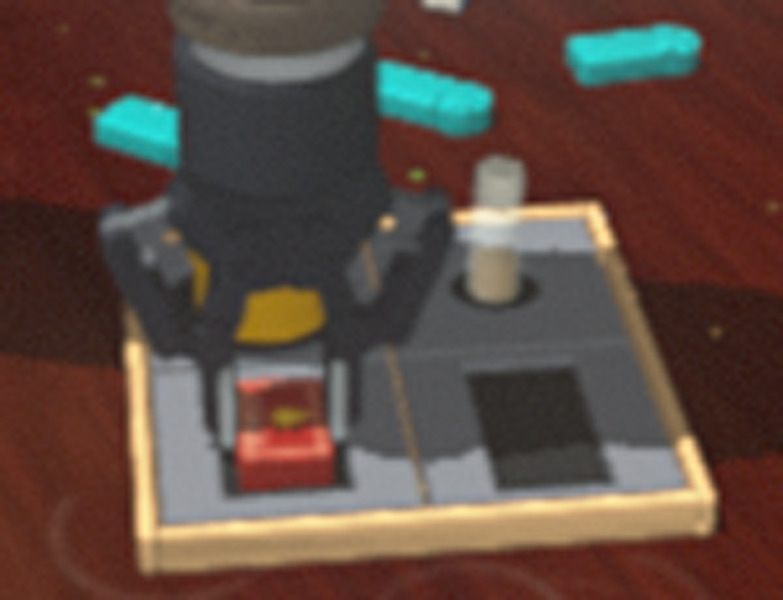

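Emit:
move_arm(
  commands=[
    {"claw": -1,"travel": [0,0,-0.1],"turn": 0},
    {"claw": 0.1,"travel": [0,0,0],"turn": 0},
    {"claw": 0.1,"travel": [0,0,0],"turn": 0},
    {"claw": 0.1,"travel": [0,0,0],"turn": 0},
    {"claw": 0.1,"travel": [0,0,-0.5],"turn": 0},
  ],
)

```text
time: 19.7
ee_pos: [0.4768, -0.2381, 0.1958]
tcp_rot: [-179.9, -0.0, 79.5]
wrist_force: [0.1, -0.0, -1.1]
opening: 0.0473
```

Emit:
move_arm(
  commands=[
    {"claw": 0.1,"travel": [0,0,-2],"turn": 0},
    {"claw": 0.1,"travel": [0,0,-3],"turn": 0},
    {"claw": 0.1,"travel": [0,0,-3],"turn": 0},
    {"claw": 0.1,"travel": [0,0,0],"turn": 0},
  ],
)

```text
time: 20.03
ee_pos: [0.478, -0.2387, 0.283]
tcp_rot: [179.6, 0.1, 79.5]
wrist_force: [-0.1, -0.4, 0.6]
opening: 0.0468
```

```bash
python3 plan.py 557 133 260 35.5;python3 shot.py side s20 190 200 340 315
```

```text
t 20.0333 pos mm [ 478.  -238.7  283. ] rot [1.796e+02 1.000e-01 7.950e+01] q6 74.0 F [-0.1 -0.4  0.6] open 46.8
shift cm now-axes [37.99  0.96  2.3 ] final-axes [ 28.02 -25.67   2.3 ] norm 38.1 turn(tool z) 44.0
```

View pics/s20.png

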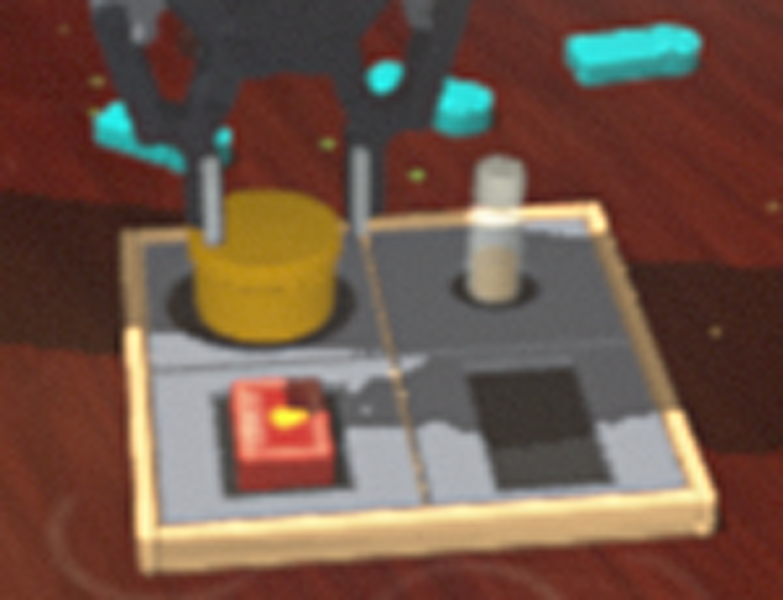

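Emit:
move_arm(
  commands=[
    {"claw": 0.1,"travel": [3.8,0.1,0],"turn": 0},
    {"claw": 0.1,"travel": [3.8,0.1,0],"turn": 0},
    {"claw": 0.1,"travel": [3.8,0.1,0],"turn": 0},
    {"claw": 0.1,"travel": [3.8,0.1,0],"turn": 0},
    {"claw": 0.1,"travel": [3.8,0.1,0],"turn": 0},
  ],
)

```text
time: 20.5
ee_pos: [0.5166, -0.0507, 0.276]
tcp_rot: [-180.0, 0.0, 79.4]
wrist_force: [1.5, -0.1, 0.9]
opening: 0.0473
```

Emit:
move_arm(
  commands=[
    {"claw": 0.3,"travel": [3.8,0.1,0],"turn": 0},
    {"claw": 0.3,"travel": [3.8,0.1,0],"turn": 0},
    {"claw": 0.3,"travel": [3.8,0.1,0],"turn": 0},
    {"claw": 0.3,"travel": [3.8,0.1,0],"turn": 0},
    {"claw": 0.3,"travel": [3.8,0.1,0],"turn": 0},
  ],
)

```text
time: 20.92
ee_pos: [0.5563, 0.1355, 0.2759]
tcp_rot: [-180.0, 0.0, 79.5]
wrist_force: [0.7, 0.3, 0.3]
opening: 0.0556
```

Emit:
move_arm(
  commands=[
    {"claw": 0.3,"travel": [0,0,0],"turn": 7.1},
    {"claw": 0.3,"travel": [0,0,0],"turn": 7.1},
    {"claw": 0.3,"travel": [0,0,0],"turn": 7.1},
    {"claw": 0.3,"travel": [0,0,0],"turn": 7.1},
    {"claw": 0.3,"travel": [0,0,0],"turn": 7.1},
  ],
)

```text
time: 21.33
ee_pos: [0.5563, 0.1337, 0.2757]
tcp_rot: [-180.0, 0.1, 43.6]
wrist_force: [-0.3, -0.3, -0.0]
opening: 0.0556
```

Emit:
move_arm(
  commands=[
    {"claw": 0.3,"travel": [0,0,2],"turn": 7.1},
    {"claw": 0.3,"travel": [0,0,2],"turn": 1.4},
    {"claw": 0.3,"travel": [0,0,0],"turn": 0},
    {"claw": 0.3,"travel": [0,0,0],"turn": 0},
  ],
)

```text
time: 21.67
ee_pos: [0.5559, 0.1334, 0.2354]
tcp_rot: [-179.9, 0.2, 35.5]
wrist_force: [0.3, -0.6, 1.0]
opening: 0.0556
```

```bash
python3 plan.py 557 133 181 35.5;python3 shot.py side s21 170 120 300 220; python3 shot.py top t21 190 150 300 240
```

```text
t 21.6667 pos mm [555.9 133.4 235.4] rot [-179.9    0.2   35.5] q6 158.0 F [ 0.3 -0.6  1. ] open 55.6
shift cm now-axes [0.07 0.1  5.44] final-axes [0.07 0.1  5.44] norm 5.4 turn(tool z) 0.0
```

View pics/s21.png

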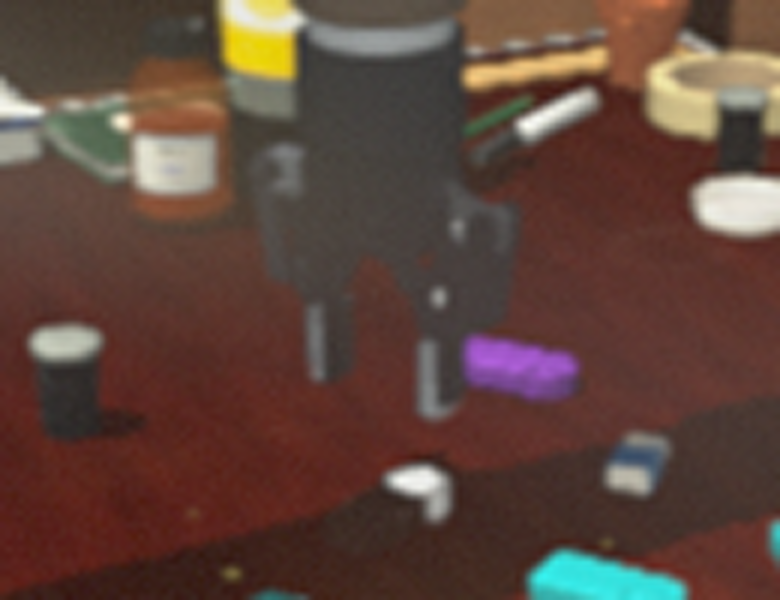

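View pics/t21.png

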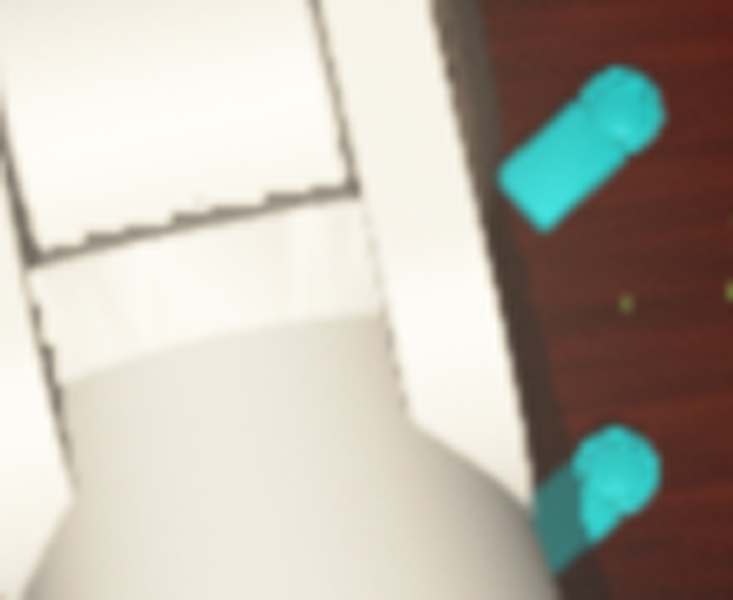

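Emit:
move_arm(
  commands=[
    {"claw": 0.3,"travel": [0.1,0.1,2],"turn": 0},
    {"claw": 0.3,"travel": [0,0,2],"turn": 0},
    {"claw": 0.3,"travel": [0,0,0],"turn": 0},
    {"claw": 0.3,"travel": [0,0,0],"turn": 0},
  ],
)

```text
time: 22.1
ee_pos: [0.5578, 0.1333, 0.1971]
tcp_rot: [-180.0, 0.0, 35.5]
wrist_force: [-0.4, 0.2, 0.2]
opening: 0.0555
```

```bash
python3 plan.py 557 133 180.5 35.5;python3 shot.py side s22 190 150 270 210
```

```text
t 22.1 pos mm [557.8 133.3 197.1] rot [-180.     0.    35.5] q6 157.9 F [-0.4  0.2  0.2] open 55.5
shift cm now-axes [-0.08 -0.02  1.66] final-axes [-0.08 -0.02  1.66] norm 1.7 turn(tool z) -0.0
```

View pics/s22.png

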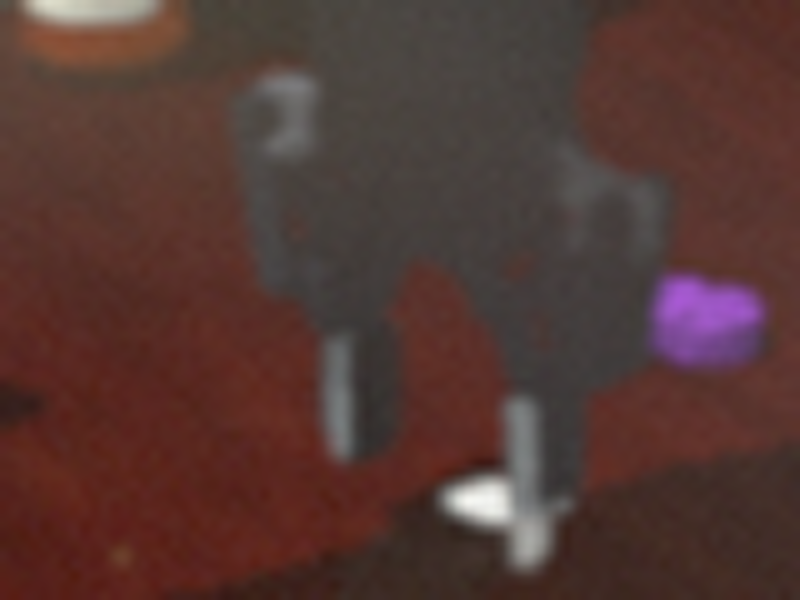

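Emit:
move_arm(
  commands=[
    {"claw": 0.3,"travel": [-0.1,0,1.6],"turn": 0},
    {"claw": 0.3,"travel": [0,0,0],"turn": 0},
    {"claw": -1,"travel": [0,0,0],"turn": 0},
    {"claw": -1,"travel": [0,0,0],"turn": 0},
    {"claw": -1,"travel": [0,0,0],"turn": 0},
  ],
  squeeze=30,
)

```text
time: 22.57
ee_pos: [0.5575, 0.1328, 0.1823]
tcp_rot: [180.0, -0.1, 35.5]
wrist_force: [-1.0, -0.1, 4.4]
opening: 0.0281
```

Emit:
move_arm(
  commands=[
    {"claw": -1,"travel": [0,0,0],"turn": 0},
    {"claw": -1,"travel": [0,0,0],"turn": 0},
    {"claw": -1,"travel": [0,0,0],"turn": 0},
  ],
)

```text
time: 22.82
ee_pos: [0.5575, 0.1328, 0.1823]
tcp_rot: [180.0, -0.1, 35.5]
wrist_force: [-1.8, -0.2, 6.4]
opening: 0.028
```

```bash
python3 plan.py 557 133 180.5 35.5;python3 shot.py side s23 190 150 270 210
```

```text
t 22.8167 pos mm [557.5 132.8 182.3] rot [ 1.80e+02 -1.00e-01  3.55e+01] q6 157.9 F [-1.8 -0.2  6.4] open 28.0
shift cm now-axes [-0.03 -0.04  0.18] final-axes [-0.03 -0.04  0.18] norm 0.2 turn(tool z) -0.0
```

View pics/s23.png

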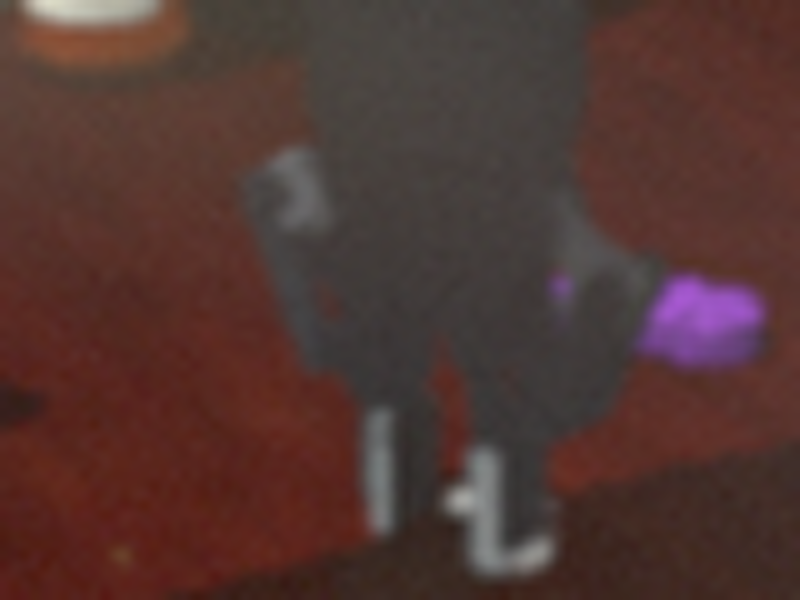

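Emit:
move_arm(
  commands=[
    {"claw": -1,"travel": [0,0,-1],"turn": 0},
    {"claw": -1,"travel": [0,0,-3],"turn": 0},
    {"claw": -1,"travel": [0,0,-3],"turn": 0},
    {"claw": -1,"travel": [0,0,0],"turn": 0},
    {"claw": -1,"travel": [0,0,0],"turn": 0},
  ],
)

```text
time: 23.28
ee_pos: [0.5577, 0.1329, 0.2535]
tcp_rot: [179.9, -0.2, 35.5]
wrist_force: [0.2, 0.1, -0.5]
opening: 0.0278
```

```bash
python3 plan.py 577.3 -256.9 250 79.5;python3 shot.py side s24 180 120 280 195
```

```text
t 23.2833 pos mm [557.7 132.9 253.5] rot [179.9  -0.2  35.5] q6 157.9 F [ 0.2  0.1 -0.5] open 27.8
shift cm now-axes [-21.01  32.89   0.35] final-axes [-37.97   9.04   0.35] norm 39.0 turn(tool z) -44.0
```

View pics/s24.png

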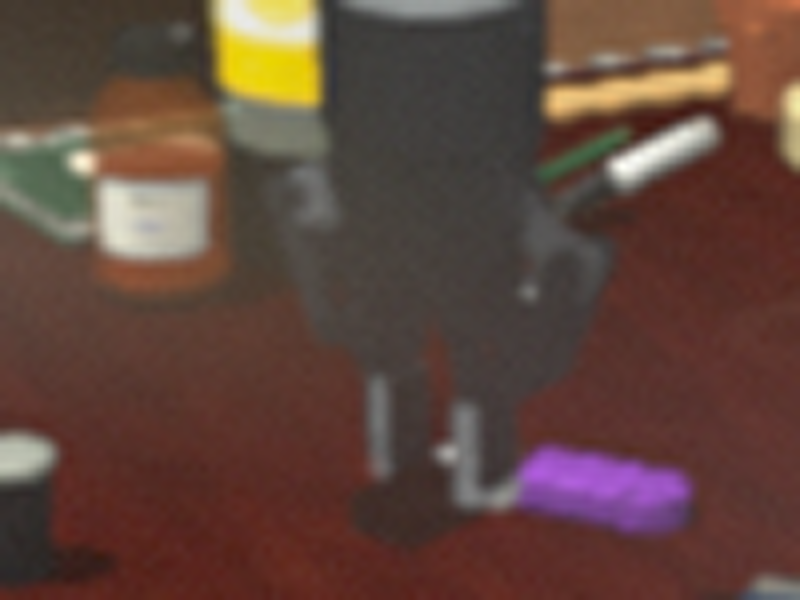

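Emit:
move_arm(
  commands=[
    {"claw": -1,"travel": [0,0,-3],"turn": -7},
    {"claw": -1,"travel": [0,0,-3],"turn": -7},
    {"claw": -1,"travel": [0,0,0],"turn": -7},
    {"claw": -1,"travel": [0,0,0],"turn": -7},
    {"claw": -1,"travel": [0,0,0],"turn": -7},
  ],
)

```text
time: 23.75
ee_pos: [0.5569, 0.1327, 0.3101]
tcp_rot: [-179.9, 0.0, 70.8]
wrist_force: [0.1, -0.1, -0.1]
opening: 0.0278
```

Emit:
move_arm(
  commands=[
    {"claw": -1,"travel": [0,0,0],"turn": -7},
    {"claw": -1,"travel": [0,0,0],"turn": -2},
    {"claw": -1,"travel": [0,0,0],"turn": 0},
  ],
)

```text
time: 24.0
ee_pos: [0.5568, 0.1327, 0.3095]
tcp_rot: [-179.9, 0.0, 79.5]
wrist_force: [-0.5, 0.6, 0.2]
opening: 0.0281
```

```bash
python3 plan.py 577.3 -256.9 310 79.5
```

```text
t 24.0 pos mm [556.8 132.7 309.5] rot [-179.9    0.    79.5] q6 113.9 F [-0.5  0.6  0.2] open 28.1
shift cm now-axes [-37.94   9.08  -0.05] final-axes [-37.93   9.11  -0.05] norm 39.0 turn(tool z) 0.0
```

Emit:
move_arm(
  commands=[
    {"claw": -1,"travel": [-3.8,0.9,0],"turn": 0},
    {"claw": -1,"travel": [-3.8,0.9,0],"turn": 0},
    {"claw": -1,"travel": [-3.8,0.9,0],"turn": 0},
    {"claw": -1,"travel": [-3.8,0.9,0],"turn": 0},
    {"claw": -1,"travel": [-3.8,0.9,0],"turn": 0},
  ],
)

```text
time: 24.42
ee_pos: [0.5661, -0.0639, 0.3099]
tcp_rot: [-179.9, 0.0, 79.4]
wrist_force: [0.3, 0.1, -0.7]
opening: 0.0276
```

Emit:
move_arm(
  commands=[
    {"claw": -1,"travel": [-3.8,0.9,0],"turn": 0},
    {"claw": -1,"travel": [-3.8,0.9,0],"turn": 0},
    {"claw": -1,"travel": [-3.8,0.9,0],"turn": 0},
    {"claw": -1,"travel": [-3.8,0.9,0],"turn": 0},
    {"claw": -1,"travel": [-3.8,0.9,0],"turn": 0},
  ],
)

```text
time: 24.83
ee_pos: [0.5755, -0.2592, 0.3098]
tcp_rot: [-179.9, -0.0, 79.3]
wrist_force: [0.8, -0.0, -0.3]
opening: 0.0276
```

Emit:
move_arm(
  commands=[
    {"claw": -1,"travel": [0,0,3],"turn": 0},
    {"claw": -1,"travel": [0,0,3],"turn": 0},
    {"claw": -1,"travel": [0,0,2],"turn": 0},
    {"claw": -1,"travel": [0,0,0],"turn": 0},
    {"claw": -1,"travel": [0,0,0],"turn": 0},
  ],
)

```text
time: 25.25
ee_pos: [0.5755, -0.2572, 0.2294]
tcp_rot: [-179.8, -0.0, 79.4]
wrist_force: [-1.0, 0.4, 0.1]
opening: 0.0281
```

```bash
python3 plan.py 577.3 -256.9 200 79.5;python3 shot.py side s25 190 200 340 315
```

```text
t 25.25 pos mm [ 575.5 -257.2  229.4] rot [-179.8   -0.    79.4] q6 76.5 F [-1.   0.4  0.1] open 28.1
shift cm now-axes [0.06 0.17 2.94] final-axes [0.06 0.17 2.94] norm 2.9 turn(tool z) -0.1
```

View pics/s25.png

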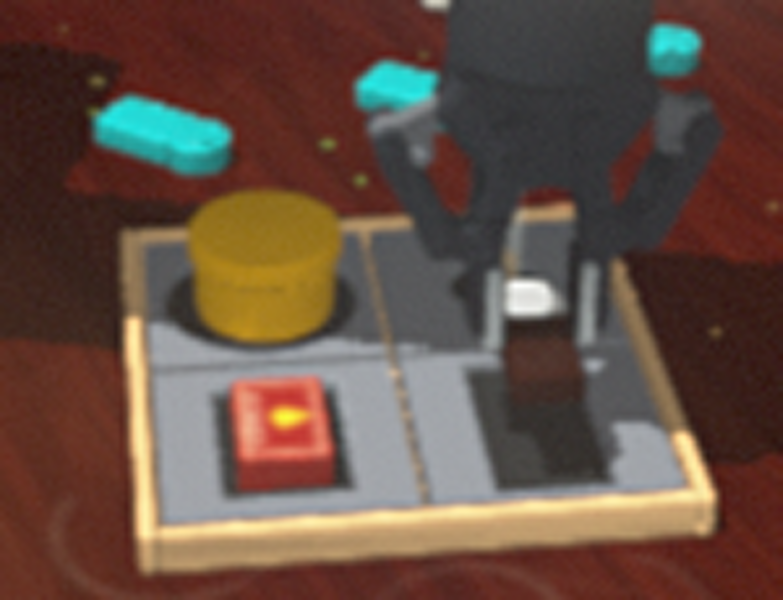

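Emit:
move_arm(
  commands=[
    {"claw": -1,"travel": [0,0.15,1.5],"turn": 0},
    {"claw": -1,"travel": [0,0,1.4],"turn": 0},
    {"claw": -1,"travel": [0,0,0],"turn": 0},
    {"claw": -1,"travel": [0,0,0],"turn": 0},
  ],
)

```text
time: 25.63
ee_pos: [0.5777, -0.2575, 0.203]
tcp_rot: [180.0, 0.0, 79.5]
wrist_force: [-0.6, 0.7, -0.1]
opening: 0.0279
```

```bash
python3 plan.py 577.3 -256.9 193.3 79.5;python3 shot.py side s26 190 200 340 315
```

```text
t 25.6333 pos mm [ 577.7 -257.5  203. ] rot [180.    0.   79.5] q6 76.5 F [-0.6  0.7 -0.1] open 27.9
shift cm now-axes [ 0.05 -0.05  0.97] final-axes [ 0.05 -0.05  0.97] norm 1.0 turn(tool z) -0.0
```

View pics/s26.png

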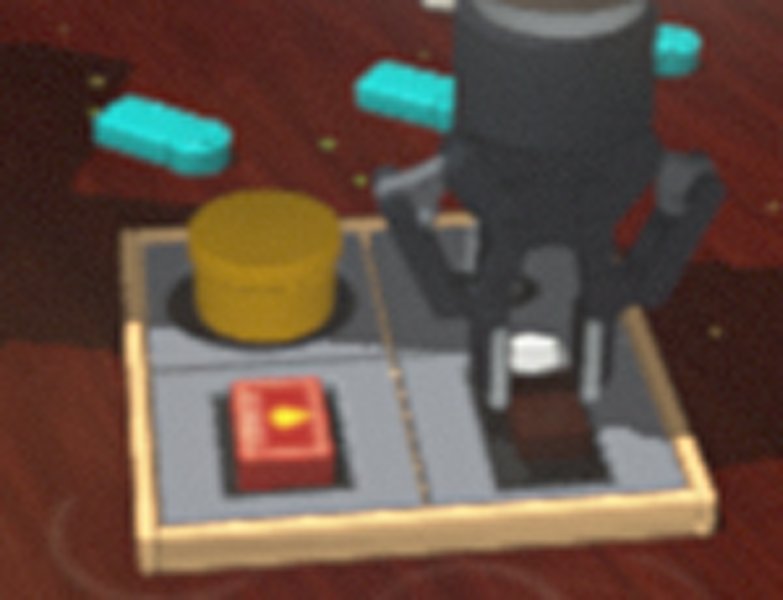

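Emit:
move_arm(
  commands=[
    {"claw": -1,"travel": [0,0,0.7],"turn": 0},
    {"claw": -1,"travel": [0,0,0],"turn": 0},
    {"claw": -1,"travel": [0,0,0],"turn": 0},
  ],
)

```text
time: 25.93
ee_pos: [0.5774, -0.2576, 0.1949]
tcp_rot: [180.0, 0.0, 79.4]
wrist_force: [-0.6, 0.0, -0.7]
opening: 0.0274
```

Emit:
move_arm(
  commands=[
    {"claw": -1,"travel": [0,0,0.2],"turn": 0},
    {"claw": -1,"travel": [0,0,0],"turn": 0},
    {"claw": -1,"travel": [0,0,0],"turn": 0},
  ],
)

```text
time: 26.18
ee_pos: [0.5776, -0.2577, 0.1933]
tcp_rot: [179.9, 0.0, 79.4]
wrist_force: [0.8, -0.0, 3.0]
opening: 0.0281
```

Emit:
move_arm(
  commands=[
    {"claw": -1,"travel": [0,0,0.1],"turn": 0},
    {"claw": -1,"travel": [0,0,0],"turn": 0},
    {"claw": -1,"travel": [0,0,0],"turn": 0},
  ],
)

```text
time: 26.43
ee_pos: [0.5776, -0.2577, 0.1933]
tcp_rot: [179.9, 0.0, 79.5]
wrist_force: [-4.2, 0.9, 10.4]
opening: 0.0277
```

```bash
python3 plan.py 577.3 -256.9 193.3 79.5;python3 shot.py side s27 190 200 340 315
```

```text
t 26.4333 pos mm [ 577.6 -257.7  193.3] rot [179.9   0.   79.5] q6 76.5 F [-4.2  0.9 10.4] open 27.7
shift cm now-axes [ 0.07 -0.04 -0.  ] final-axes [ 0.07 -0.04 -0.  ] norm 0.1 turn(tool z) -0.0
```

View pics/s27.png

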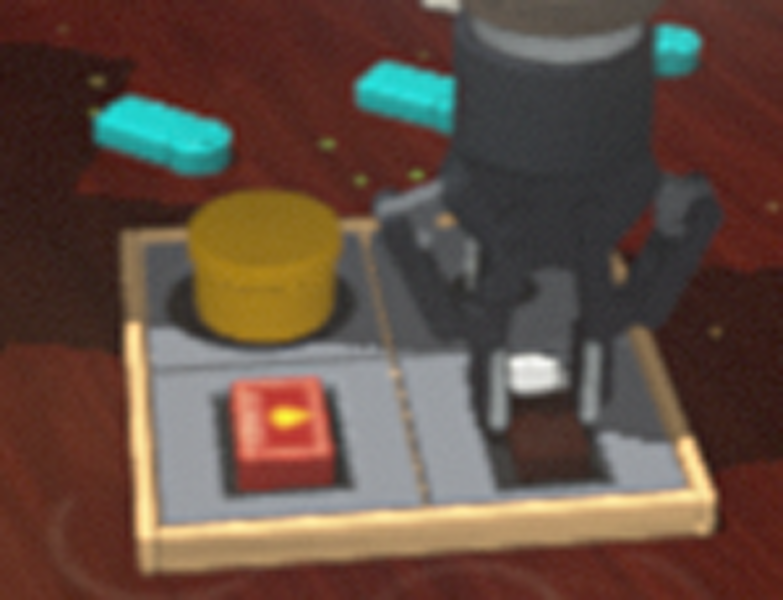

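Contact at 193.3 mm, exactly 11 mm above the pick height. I'll ease the arm up and release.

Emit:
move_arm(
  commands=[
    {"claw": -1,"travel": [0,0,-0.15],"turn": 0},
    {"claw": 0,"travel": [0,0,0],"turn": 0},
    {"claw": 0,"travel": [0,0,0],"turn": 0},
    {"claw": 0,"travel": [0,0,0],"turn": 0},
    {"claw": 0,"travel": [0,0,-0.5],"turn": 0},
  ],
)

```text
time: 26.9
ee_pos: [0.5771, -0.2575, 0.197]
tcp_rot: [-179.9, -0.0, 79.5]
wrist_force: [0.2, 0.7, -0.7]
opening: 0.0429
```

Emit:
move_arm(
  commands=[
    {"claw": 0,"travel": [0,0,-2],"turn": 0},
    {"claw": 0,"travel": [0,0,-3],"turn": 0},
    {"claw": 0,"travel": [0,0,-4],"turn": 0},
    {"claw": 0,"travel": [0,0,-4],"turn": 0},
    {"claw": 0,"travel": [0,0,-2],"turn": 0},
  ],
)

```text
time: 27.32
ee_pos: [0.5774, -0.2575, 0.3538]
tcp_rot: [179.7, 0.1, 79.5]
wrist_force: [0.6, -0.5, 0.5]
opening: 0.0428
```

Emit:
move_arm(
  commands=[
    {"claw": 0,"travel": [3.8,0,0],"turn": 0},
    {"claw": 0,"travel": [3.8,0,0],"turn": 0},
    {"claw": 0,"travel": [3.8,0,0],"turn": 0},
    {"claw": 0,"travel": [3.8,0,0],"turn": 0},
    {"claw": 0,"travel": [3.8,0,0],"turn": 0},
  ],
)

```text
time: 27.73
ee_pos: [0.6122, -0.0692, 0.3486]
tcp_rot: [180.0, -0.0, 79.4]
wrist_force: [0.8, -0.4, -0.4]
opening: 0.0427
```

Emit:
move_arm(
  commands=[
    {"claw": 0,"travel": [3.8,0,0],"turn": 0},
    {"claw": 0,"travel": [3.8,0,0],"turn": 0},
    {"claw": 0,"travel": [3.8,0,0],"turn": 0},
    {"claw": 0,"travel": [3.8,0,0],"turn": 0},
    {"claw": 0,"travel": [3.8,0,0],"turn": 0},
  ],
)

```text
time: 28.15
ee_pos: [0.647, 0.1179, 0.3485]
tcp_rot: [180.0, -0.0, 79.5]
wrist_force: [-0.7, -0.8, -0.2]
opening: 0.0428
```

Emit:
move_arm(
  commands=[
    {"claw": 0,"travel": [3.8,0,0],"turn": 0},
    {"claw": 0,"travel": [3.8,0,0],"turn": 0},
    {"claw": 0,"travel": [0,0,0],"turn": 0},
    {"claw": 0,"travel": [0,0,0],"turn": 0},
  ],
)

```text
time: 28.48
ee_pos: [0.6609, 0.1929, 0.3475]
tcp_rot: [-179.9, 0.0, 79.6]
wrist_force: [0.3, -0.4, -0.2]
opening: 0.0425
```

```bash
python3 shot.py side s30 190 200 340 315;python3 shot.py top t30 310 150 425 265; python3 shot.py side s31 0 0 512 384;python3 shot.py top t31 0 0 512 384; python3 plan.py 577 -257 300 79.5
```

```text
t 28.6833 pos mm [660.9 189.5 348.5] rot [180.    0.   79.4] q6 116.6 F [-0.5  1.1 -0.4] open 42.8
shift cm now-axes [-4.543e+01 -2.000e-02  4.850e+00] final-axes [-45.43  -0.11   4.85] norm 45.7 turn(tool z) -0.1
```

View pics/s30.png

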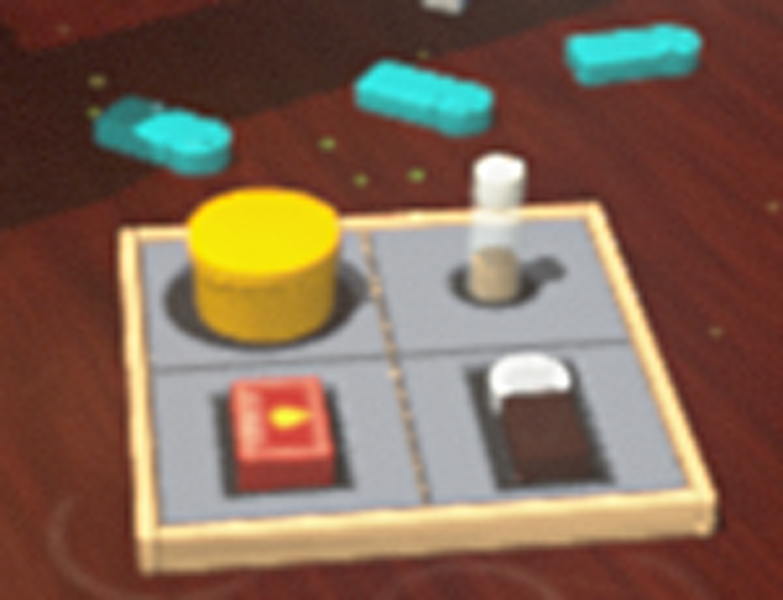

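View pics/t30.png

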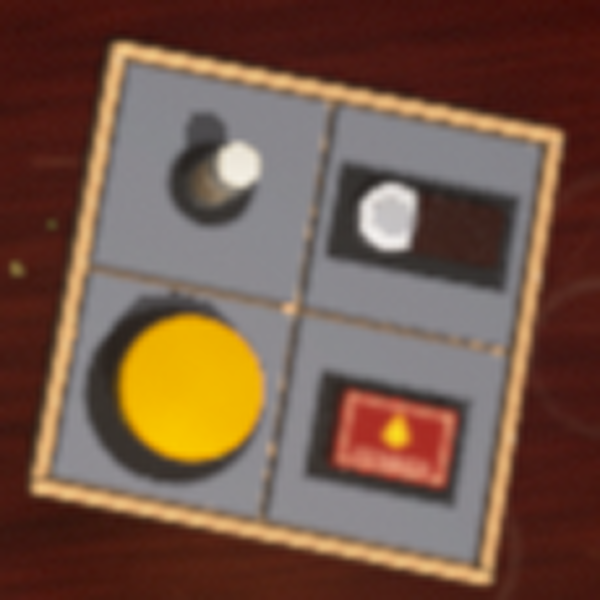

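View pics/s31.png

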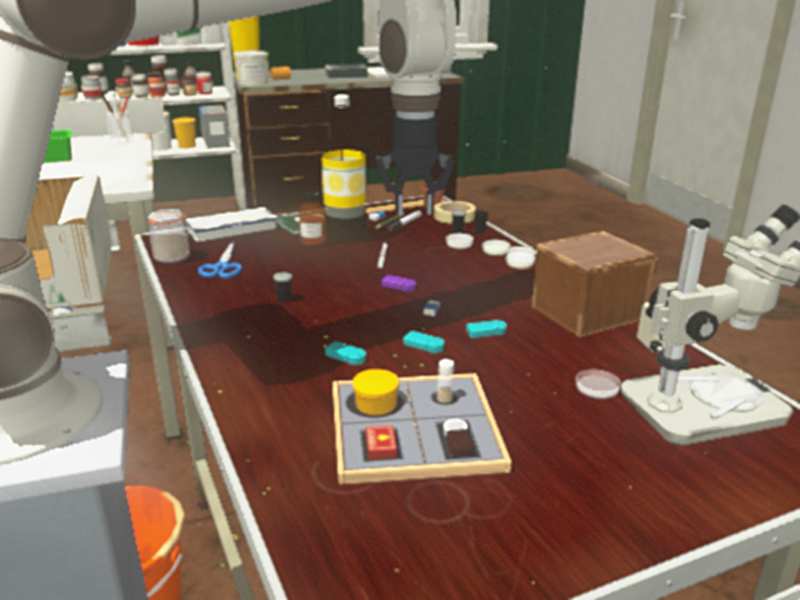

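```bash
python3 -c "
from workcell import bot
print(bot.job_done())"
```

```text
the job is handed in; nothing more can be done
None
```

The four kit items are packed in the caddy, in the order you listed: tub, vial, matchbox, loupe. The job was handed in at about 28.7 s of the 104 s, and no verdict is reported.

- **On the floor:** For each item, the arm made contact at release 11 mm (within half a millimetre) above the height at which it had picked the item off the table. That matches the recess floor, so each went fully down.
- **Last pictures:** The top and side views, taken with the arm clear, show the tub and vial upright in their round recesses. The matchbox and brown loupe lie flat and lengthwise in theirs. The vial and loupe may sit a few millimetres off centre, but both are well inside.
- **Left alone:** By eye, the canister and eraser stand and lie where they were at the start; I did not measure them again.
- **Disagreements:** Arm position readings were 2–5 mm off target on some stops, so I corrected against the side camera before lowering. That camera also read about 1 pixel off, the same for gripper and vial, so I ignored it. Wrist force stayed near 10 N at most in the readings I took.

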